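# Tighten the strainer lid of the grinder's coolant pump

## Task

Clamp the clear lid of the blue coolant pump's strainer down evenly on its gasket with the four black wing knobs. Going crosswise, never round the circle, turn each knob clockwise until it is just finger-snug on the lid; only when all four are snug, go crosswise again and give each about another eighth of a turn. Overtighten none, keep the lid flat in its place, and leave the other things on the bench where they are.

Things in the scene. Friction and masses are not known exactly. Their poses are not given: they have to be found in the camera images.
- pump: blue coolant pump, fixed. Origin on the bench on the axis of its strainer pot (132 mm wide, gasket top 133 mm above the bench); z up, motor along +y (to 370 mm, 155 mm high), inlet stub along -y (to 160 mm), outlet along +x at y = 92 mm. Four steel studs on a 152 mm circle at 45, 135, 225, 315 degrees from its x, each with a wing knob
- lid: loose clear round lid, 132 mm wide, 8 mm thick, lying on the pot's gasket; origin at the centre of its underside, z up. Four orange ears (to 92 mm radius) with 16 mm holes over the studs. In its middle an upright orange handle bar, 60 mm long (body x), 12 mm thick, its top 44 mm above the origin: it need not be touched
- knob1: black wing knob at 45 degrees round the pot, opposite knob3. Grip bar 40 mm long (x), 11 mm thick (y), from 27 mm below to 9 mm above the origin, which is on the screw axis at gripping height. Clockwise screws it down 1.9 mm per rad. Runs free (0.03 N m) for an unseen 0.2 to 1.1 rad, then its rubber foot meets the lid and torque climbs about 0.25 N m and clamping force 18 N per rad; finger-snug is 0.05 to 0.1 N m over free
- knob2: black wing knob at 135 degrees round the pot, opposite knob4. Grip bar 40 mm long (x), 11 mm thick (y), from 27 mm below to 9 mm above the origin, which is on the screw axis at gripping height. Clockwise screws it down 1.9 mm per rad. Runs free (0.03 N m) for an unseen 0.2 to 1.1 rad, then its rubber foot meets the lid and torque climbs about 0.25 N m and clamping force 18 N per rad; finger-snug is 0.05 to 0.1 N m over free
- knob3: black wing knob at 225 degrees round the pot, opposite knob1. Grip bar 40 mm long (x), 11 mm thick (y), from 27 mm below to 9 mm above the origin, which is on the screw axis at gripping height. Clockwise screws it down 1.9 mm per rad. Runs free (0.03 N m) for an unseen 0.2 to 1.1 rad, then its rubber foot meets the lid and torque climbs about 0.25 N m and clamping force 18 N per rad; finger-snug is 0.05 to 0.1 N m over free
- knob4: black wing knob at 315 degrees round the pot, opposite knob2. Grip bar 40 mm long (x), 11 mm thick (y), from 27 mm below to 9 mm above the origin, which is on the screw axis at gripping height. Clockwise screws it down 1.9 mm per rad. Runs free (0.03 N m) for an unseen 0.2 to 1.1 rad, then its rubber foot meets the lid and torque climbs about 0.25 N m and clamping force 18 N per rad; finger-snug is 0.05 to 0.1 N m over free
- vase_tall: aqua glass vase, 94 mm wide, 150 mm tall; origin at its foot; leave it alone
- vase_small: white vase, 64 mm wide, 100 mm tall; origin at its foot; leave it alone
- frit_jar: jar of teal glass grains, 64 mm wide, 95 mm tall; origin at its foot; leave it alone
- white_bottle: white bottle with black cap, 68 mm wide, 180 mm tall; origin at its foot; leave it alone
- rotary_tool: grey and black hand-held engraving tool lying on its side, 215 mm long, 46 mm thick; origin under its middle; leave it alone
- wrench: steel wrench lying flat, 170 mm long; origin under its middle; leave it alone
- spare_seal: spare black sealing ring lying flat, 62 mm across; origin under its centre; leave it alone
- burr_tub: yellow tub of diamond burrs, 76 mm wide, 90 mm tall; origin at its foot; leave it alone
Not all that is in view belongs to the job. What is shaped like the lid but green is not meant.

How it is judged:
By the outcome, as a careful person would: the job done as asked, in the order asked, and still so for the second after the job is handed in, with the robot touching nothing.
It also fails if it takes over 72 s, if anything falls off the work surface, if the arm or the gripper's body presses on something with over 40 N, if the wrist force passes 120 N, or if a joint passes its speed limit or range.

## Robot

A 7-joint arm with a two-finger parallel gripper is mounted at the origin on the work surface. World frame = base frame: x ahead of the robot, y to its left, z up, the work surface at z = 0. Lengths are in mm, angles in rad, forces in N, time in s.
With the tool pointing down it reaches from about 425 to 875 mm from the base axis. Payload 8.4 kg.
Tool frame: the origin (TCP) lies at the very end of the fingers, on their centre line; the grasp point (between the pads) lies 19 mm behind it; y points along the fingers, z is the direction in which the jaws open and shut, and the axes are right-handed (so a half turn about y gives the same grasp; the last joint's range is limited). The gripper opens to 85 mm and grips with 20 to 120 N. Pads are 22 mm wide; open, the fingers measure 114 mm over their backs; the gripper's body (76 mm by 85 mm) begins 54 mm behind the grasp point. The pads swing forward as they close: fully open they stand 13 mm farther back than shut.
Start: joints at [-1.283, 0.333, 0.04, 1.465, -0.013, 1.343, -0.059], TCP at [245.196, 601.949, 231.308] pointing down, gripper open.
Joint ranges: [-2.58, 2.58], [-0.38, 2.09], [-1.3, 1.39], [0.25, 2.4], [-1.5, 4.64], [0.08, 2.09], [-2.65, 2.65]. Speed limits (rad/s): [2.22, 2.22, 2.79, 2.79, 3.14, 3.14, 3.14].

## Interface

Orientations are given as [roll, pitch, yaw] about the fixed x, y, z axes, in that order (R = Rz(yaw) Ry(pitch) Rx(roll)).
In Python, from cell import get_state, snapshot, calibration, close_job gives the robot as it stands.
- The arm moves only by the tool send_rows, never from a script. Its argument "moves" is a list that holds one entry, the list of rows, each a list of 6 numbers: the shift along the tool's x, y, z each as a share of 0.2 m, from -1 to 1, then the turn, a rotation vector about the tool's x, y, z each as a share of 180 degrees, from -1 to 1. In form: [[[tx, ty, tz, rx, ry, rz], ...]]. A call has 1 to 12 rows; each row is the pose to reach, as a shift and turn from the pose commanded when the call began, along the tool's axes at that moment, turning the shorter way round; what a row does not reach only later rows make up. A row lasts 1/10 s, in which the tool goes at most 50 mm and 8.59 degrees, less where a joint would pass 70% of its speed; a pose out of reach is approached as far as the arm can. A call with a number of a shift or a turn outside -1 to 1 is refused whole. A call with a gripper value outside its range is refused whole. "gripper" is the opening, from 0 (shut) to 1 (fully open), set as the call begins (left out, the last holds). The fingers move at their own pace and stop on an object; "squeeze" is the grip in N (left out, the last holds). Time passes only in rows, so rows that repeat a pose let the fingers close. It gives the time, the measured TCP pose, the force and the opening at its end, in the units of the state.
- get_state(): the state, without advancing time (a new reading comes with each control period).
- snapshot(name): name is "scene" or "top" or "wrist"; returns the picture (400x640x3 uint8, blue, green, red); there is no depth.
- calibration(name): a dict with "vfov" (degrees; the focal length in pixels is half the picture's height over the tangent of half this angle, whatever the lens; pixels are square), "cx", "cy" (the principal point, pixels), "rvec" (rotation vector, rad) and "tvec" (3), from world to camera coordinates, as OpenCV has them. Camera axes: x right, y down, z forward; pixel columns grow to the right and rows downward; lengths in mm; the calibration is good to about 2 mm. The wrist camera is an equidistant fisheye: a pixel r from the principal point sees the ray r / f radians off the axis. A picture is of the moment at which its call begins: read the wrist's pose just before it. calibration takes no time and is no camera call; for the wrist camera it gives the pose at the moment of the call.
- close_job(): hands the job in, once; it reports no verdict.
The state is a dict: "clock": time; "joint_positions": joint angles; "joint_velocities": joint speeds; "joint_torque": joint torques, N m; "position": TCP position; "eef_rot": TCP orientation; "force": force on the tool from outside, world axes, zero at the start; "moment": the same for the moment, N m; "width": opening from 0.0 (shut) to 1.0 (fully open).
Only numpy, scipy, OpenCV 4.12 (cv2) and the standard library are available. Lean on these libraries where they do the work, as an engineer would, in place of code of your own. Each camera call takes 0.05 s, during which the arm holds its last target.

## Working session

There is one attempt and no reset: what is moved stays moved. The work goes in short steps, Python scripts to look and compute and a tool call to move; the robot and the scene stay as the last step left them, time stands still between calls to the robot, and variables do not carry over. Pictures are saved under pics/ and viewed, and the job is handed in when it is done.

Besides the shell and the picture viewer there is one more tool, called after "Emit:" by a JSON object that holds its "fn" and its "kwargs", one argument or row to a line. send_rows: Moves the arm, as the interface text tells. Its arguments: {"type":"object","properties":{"moves":{"type":"array","items":{"type":"array","items":{"type":"array","items":{"type":"number"}}}},"gripper":{"type":"number"},"squeeze":{"type":"number"}},"required":["moves"]}

```bash
mkdir -p pics; ls
python3 - <<'E'
from cell import *
import cv2
s=get_state()
for k in s: print(k,s[k])
for n in("scene","top","wrist"):
    print(n,calibration(n)); cv2.imwrite(f"pics/{n}0.png",snapshot(n))
E
```

```text
pics
clock 0.0
joint_positions [-1.28320275  0.3338951   0.03984074  1.4662587  -0.0134007   1.34333794
 -0.05852044]
joint_velocities [-0.00020767 -0.00122267  0.00193247  0.00032951  0.00091437 -0.00103054
  0.00178356]
joint_torque [-3.93362579e-04 -6.58568430e+01  1.36487447e+00 -4.05542779e+01
  1.66512601e-02  1.27189653e-02  1.48562771e-05]
position [245.02603955 601.54671792 230.43719706]
eef_rot [-1.57242684e+00 -9.87189737e-05 -3.86799907e-01]
force [-0.06433962  0.4176062   0.44727795]
moment [ 0.0345996 -0.0473619  0.0024402]
width 0.9979602345064945
scene {'vfov': 50.37155310053002, 'cx': 316.5462376403736, 'cy': 202.70949246062997, 'rvec': array([ 1.69135946,  1.93581143, -0.71545491]), 'tvec': array([ 308.27097428, -313.45481576, 1473.44159704])}
top {'vfov': 56.497755058774615, 'cx': 320.403630003372, 'cy': 195.9830994358452, 'rvec': array([ 2.16942415, -2.21140816,  0.1314967 ]), 'tvec': array([-231.59976697,  573.47242612,  884.12349121])}
wrist {'vfov': 65.70646984690485, 'cx': 322.3957213321472, 'cy': 201.70864093918237, 'rvec': array([-2.39778181, -1.61315143, -0.23605087]), 'tvec': array([-649.29958803,  -38.53610554,  378.46867269])}
```

View pics/top0.png

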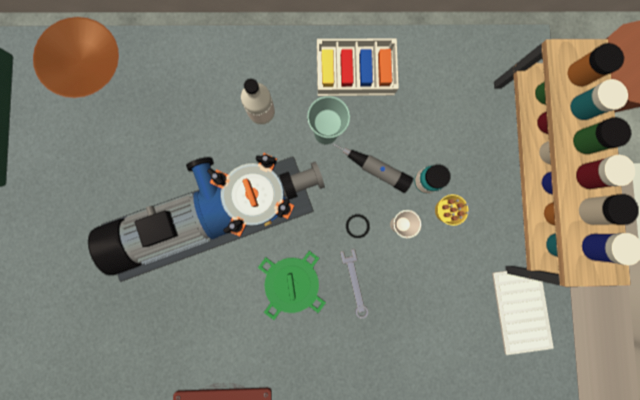

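View pics/scene0.png

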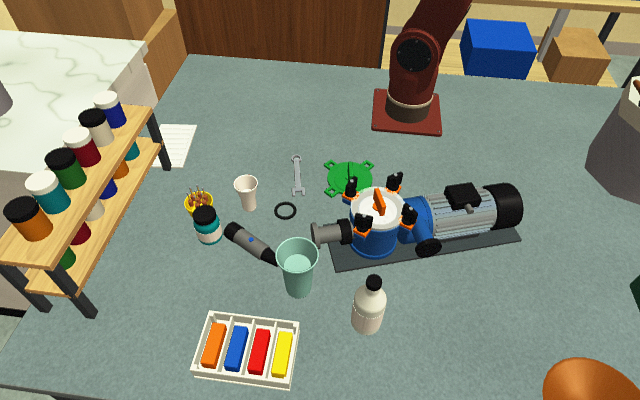

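View pics/wrist0.png

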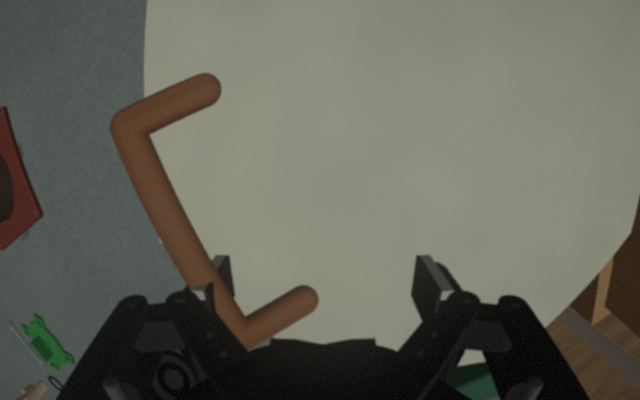

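Run:
```python
import cv2
a=cv2.imread("pics/top0.png")[140:250,180:330]
cv2.imwrite("pics/topc.png",cv2.resize(a,None,fx=5,fy=5,interpolation=cv2.INTER_CUBIC))
a=cv2.imread("pics/scene0.png")[160:280,310:450]
cv2.imwrite("pics/scenec.png",cv2.resize(a,None,fx=5,fy=5,interpolation=cv2.INTER_CUBIC))
```

```text
(no output)
```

View pics/topc.png

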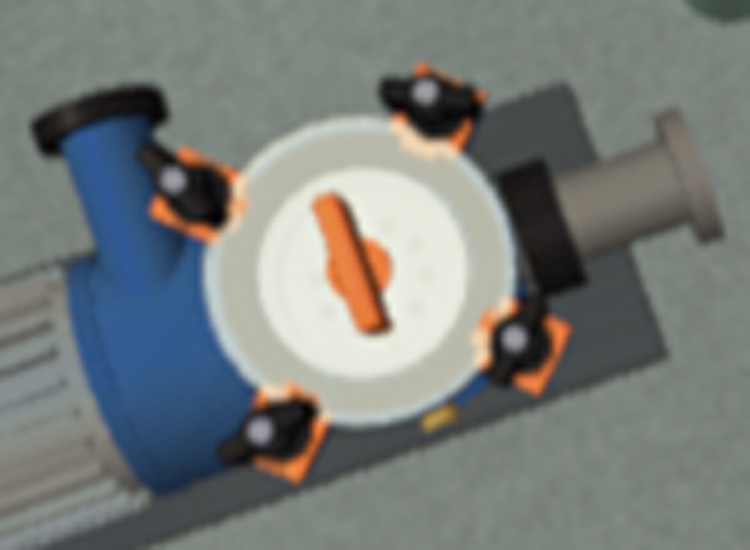

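View pics/scenec.png

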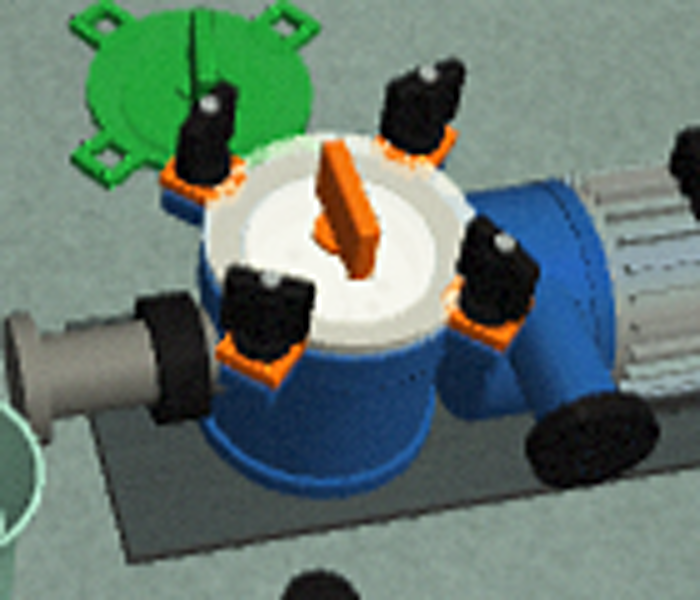

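```bash
cat > h.py <<'E'
import numpy as np, cv2
from cell import *
from scipy.spatial.transform import Rotation as Ro
def K(c):
    f=200/np.tan(np.radians(c['vfov']/2)); return np.array([[f,0,c['cx']],[0,f,c['cy']],[0,0,1]])
def P(c): 
    R=cv2.Rodrigues(c['rvec'])[0]; return K(c)@np.hstack([R,np.reshape(c['tvec'],(3,1))])
def proj(n,X):
    c=calibration(n);return cv2.projectPoints(np.float64(X).reshape(-1,1,3),c['rvec'],c['tvec'],K(c),None)[0][:,0]
def tri(a,b):
    X=cv2.triangulatePoints(P(calibration('top')),P(calibration('scene')),np.float64(a).T,np.float64(b).T); return (X[:3]/X[3]).T
def pose(s=None):
    s=s or get_state(); return np.array(s['position']),Ro.from_euler('xyz',s['eef_rot'])
def row(p,R,p0,R0):
    """target (p,R) -> row from (p0,R0)"""
    d=R0.inv().apply(p-p0)/200; r=(R0.inv()*R).as_rotvec()/np.pi
    return np.round(np.r_[d,r],4)
E
python3 - <<'E'
from h import *
top=[(214.6,176.2),(232.2,226.4),(283,208),(265.4,158.4)]
sc=[(410.8,208.4),(395.6,174.4),(351.8,180.6),(364,215.6)]
X=tri(top,sc);print(X.round(1)); m=X.mean(0);print(m, np.linalg.norm((X-m)[:,:2],axis=1))
print(np.degrees(np.arctan2((X-m)[:,1],(X-m)[:,0]))-[45,135,225,315])
print((proj('top',X)-top).round(2).tolist(),(proj('scene',X)-sc).round(2).tolist())
c=calibration('top');print(-cv2.Rodrigues(c['rvec'])[0].T@c['tvec'])
E
```

```text
[[ 599.6  -22.5  181.7]
 [ 497.   -57.6  181.8]
 [ 532.1 -159.8  181.8]
 [ 634.7 -125.1  181.6]]
[565.85238682 -91.24593842 181.74605098] [76.57440135 76.62472739 76.43703705 76.70105689]
[  18.88955308   18.91828004 -341.16762144 -341.18438829]
[[-0.38, 0.02], [-0.66, 0.04], [-0.69, 0.05], [-0.64, 0.05]] [[-0.27, 0.03], [-0.43, 0.03], [-0.46, -0.01], [-0.46, 0.01]]
[ 488.09500907 -213.48133939  938.28162252]
```

```bash
cat >> h.py <<'E'
C=np.array([565.85,-91.25]); YAW=np.radians(18.85)
AX=[C+76*np.array([np.cos(YAW+a),np.sin(YAW+a)]) for a in np.radians([45,135,225,315])]
def box(p,z,phi,L=40,T=11):
    u=np.array([np.cos(phi),np.sin(phi)]);v=np.array([-u[1],u[0]])
    return np.array([[*(p+i*L/2*u+j*T/2*v),z+k] for i in(-1,1) for j in(-1,1) for k in(-27,9)])
def fit(imgs,i,z,verbose=0):
    res=[]
    for d in np.arange(0,180,3):
        sc=0
        for n,im in imgs.items():
            ctr=proj(n,[[*AX[i],z-9]])[0]
            S=6; x0,y0=(ctr-20).astype(int)
            cr=im[y0:y0+40,x0:x0+40].astype(float); dark=(cr.max(2)<62)
            dark=cv2.resize(dark.astype(np.uint8),None,fx=S,fy=S,interpolation=cv2.INTER_NEAREST)
            q=(proj(n,box(AX[i],z,np.radians(d)))-[x0,y0]+.5)*S
            m=np.zeros_like(dark);cv2.fillConvexPoly(m,cv2.convexHull(q.astype(np.int32)),1)
            # exclude pixels far away
            sc+=(m&dark).sum()/(m|dark).sum()
        res.append((sc,d))
    return sorted(res)[::-1][:4]
E
python3 - <<'E'
from h import *
im={n:cv2.imread(f"pics/{n}0.png") for n in("top","scene")}
for i in range(4):
  for z in (168,171,174): print(i+1,z,[(round(float(s),2),int(d)) for s,d in fit(im,i,z)])
E
```

```text
1 168 [(1.04, 36), (1.04, 39), (1.04, 42), (1.03, 33)]
1 171 [(1.06, 39), (1.05, 36), (1.05, 42), (1.04, 33)]
1 174 [(1.02, 36), (1.02, 33), (1.02, 39), (1.01, 42)]
2 168 [(1.33, 120), (1.32, 123), (1.32, 126), (1.31, 117)]
2 171 [(1.33, 123), (1.33, 126), (1.33, 120), (1.32, 129)]
2 174 [(1.28, 126), (1.28, 123), (1.27, 120), (1.27, 129)]
3 168 [(0.98, 156), (0.97, 153), (0.96, 159), (0.95, 150)]
3 171 [(0.97, 156), (0.97, 153), (0.96, 159), (0.94, 150)]
3 174 [(0.95, 156), (0.95, 159), (0.94, 153), (0.92, 150)]
4 168 [(0.98, 81), (0.97, 78), (0.97, 84), (0.96, 87)]
4 171 [(0.96, 81), (0.96, 84), (0.96, 78), (0.95, 87)]
4 174 [(0.94, 81), (0.94, 84), (0.93, 78), (0.93, 87)]
```

```bash
cat > ov.py <<'E'
from h import *
def overlay(imgs,phis,z,out):
    t=[]
    for n,(x0,y0,w,h) in {"top":(195,145,110,95),"scene":(335,160,95,82)}.items():
        S=600/h if 0 else 5
        a=cv2.resize(imgs[n][y0:y0+h,x0:x0+w],None,fx=S,fy=S,interpolation=cv2.INTER_CUBIC)
        for i,d in enumerate(phis):
            q=((proj(n,box(AX[i],z,np.radians(d)))-[x0,y0]+.5)*S).astype(int)
            for a1 in range(8):
                for b in(1,2,4):
                    if not a1&b: cv2.line(a,tuple(map(int,q[a1])),tuple(map(int,q[a1|b])),(0,255,255) ,1)
            cv2.putText(a,str(i+1),tuple(map(int,q[0]+[25,0])),0,.6,(0,0,255),2)
        t.append(cv2.resize(a,(400,int(a.shape[0]*400/a.shape[1]))))
    h=min(x.shape[0] for x in t); cv2.imwrite(out,np.hstack([x[:h] for x in t]))
E
python3 - <<'E'
from ov import *
overlay({n:cv2.imread(f"pics/{n}0.png") for n in("top","scene")},[38,123,155,81],170,"pics/ov0.png")
E
```

```text
(no output)
```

View pics/ov0.png

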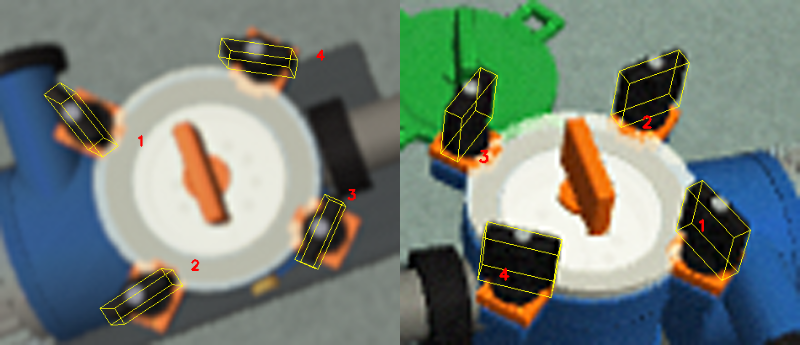

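```bash
cat >> h.py <<'E'
import json,sys
def tool(yawdeg): return Ro.from_euler('xyz',[-np.pi/2,0,np.radians(yawdeg)])
def rows(cmd,targets):
    """cmd,targets=(x,y,z,yawdeg)"""
    p0=np.array(cmd[:3],float);R0=tool(cmd[3])
    for t in targets: print(list(map(float,row(np.array(t[:3],float),tool(t[3]),p0,R0))))
def after(cmd,r):
    p0=np.array(cmd[:3],float);R0=tool(cmd[3]);r=np.array(r,float)
    p=p0+R0.apply(r[:3]*200);R=R0*Ro.from_rotvec(r[3:]*np.pi); e=R.as_euler('xyz')
    return [*p.round(2),round(float(np.degrees(e[2])),2)]
def st():
    s=get_state(); e=np.degrees(s['eef_rot'])
    print('t',round(s['clock'],2),'p',np.round(s['position'],2),'rpy',e.round(2),'F',np.round(s['force'],2),'M',np.round(s['moment'],3),'w',round(s['width'],3),'j',np.round(s['joint_positions'],2))
E
python3 - <<'E'
from h import *
print(AX)
c=(245.196,601.949,231.308,np.degrees(-0.387))
a=(380,410,270,-62); b=(490,230,260,-102); d=(*AX[0],235,-142)
rows(c,[a]); rows(a,[b]); rows(b,[d]);
E
```

```text
[array([599.34492361, -23.0291081 ]), array([497.6291081 , -57.75507639]), array([ 532.35507639, -159.4708919 ]), array([ 634.0708919 , -124.74492361])]
[0.9864, -0.1935, -0.6344, 0.0, 0.2213, -0.0]
[1.0529, 0.05, 0.0631, -0.0, 0.2222, 0.0]
[1.1238, 0.125, 0.7978, 0.0, 0.2222, -0.0]
```

Emit:
{"fn": "send_rows", "kwargs": {
  "moves": [
    [[0.98,-0.2,-0.63,0,0.22,0],[0.98,-0.2,-0.63,0,0.22,0],[0.98,-0.2,-0.63,0,0.22,0],[0.98,-0.2,-0.63,0,0.22,0],[0.98,-0.2,-0.63,0,0.22,0],[0.98,-0.2,-0.63,0,0.22,0]]
  ],
  "gripper": 0.5
}}

```text
clock: 0.75
position: [383.7, 406.4, 272.7]
eef_rot: [-1.569, -0.001, -1.09]
force: [0.6, 0.3, 0.1]
width: 0.498
```

Run:
```python
from h import *
st()
a=after((245.196,601.949,231.308,np.degrees(-0.387)),[0.98,-0.2,-0.63,0,0.22,0]);print(a)
b=after(a,[1,.05,.06,0,.22,0]);print(b)
rows(b,[(*AX[0],235,-142)])
```

```text
t 0.75 p [383.71 406.38 272.75] rpy [-8.987e+01 -5.000e-02 -6.243e+01] F [0.6  0.28 0.14] M [0.034 0.04  0.023] w 0.498 j [-1.11  0.12  0.24  1.64 -0.03  1.38 -0.39]
[np.float64(379.15), np.float64(411.29), np.float64(271.31), -61.77]
[np.float64(484.33), np.float64(240.75), np.float64(261.31), -101.37]
[1.1796, 0.1316, 0.8238, 0.0, 0.2257, -0.0]
```

Emit:
{"fn": "send_rows", "kwargs": {
  "moves": [
    [[1.0,0.05,0.06,0,0.22,0],[1.0,0.05,0.06,0,0.22,0],[1.0,0.05,0.06,0,0.22,0],[1.0,0.05,0.06,0,0.22,0],[1.0,0.05,0.06,0,0.22,0]]
  ]
}}

```text
clock: 1.25
position: [487.6, 233.9, 261.2]
eef_rot: [-1.569, -0.002, -1.784]
force: [0.3, 0.3, 0.9]
width: 0.502
```

Emit:
{"fn": "send_rows", "kwargs": {
  "moves": [
    [[0.9,0,0.7,0,0.22,0],[0.9,0,0.7,0,0.22,0],[0.9,0,0.7,0,0.22,0],[0.9,0,0.7,0,0.22,0],[0.9,0,0.7,0,0.22,0],[0.9,0,0.7,0,0.22,0]]
  ]
}}

```text
clock: 1.85
position: [587.1, 32.1, 261.1]
eef_rot: [-1.569, -0.001, -2.469]
force: [0.1, 0.4, -0.3]
width: 0.499
```

Run:
```python
from h import *
st()
a=after((245.196,601.949,231.308,np.degrees(-0.387)),[0.98,-0.2,-0.63,0,0.22,0])
b=after(a,[1,.05,.06,0,.22,0]);
c=after(b,[.9,0,.7,0,.22,0]);print(c)
rows(c,[(*AX[0],225,-142)])
```

```text
t 1.85 p [587.15  32.09 261.07] rpy [-8.9890e+01 -7.0000e-02 -1.4145e+02] F [ 0.06  0.42 -0.26] M [-0.006 -0.03   0.053] w 0.499 j [-0.69  0.21  0.66  1.61 -0.13  1.37 -0.91]
[np.float64(586.1), np.float64(36.68), np.float64(261.31), -140.97]
[0.1366, 0.1816, 0.2736, 0.0, 0.0057, 0.0]
```

Emit:
{"fn": "send_rows", "kwargs": {
  "moves": [
    [[0.137,0.18,0.274,0,0.0057,0],[0.137,0.18,0.274,0,0.0057,0],[0.137,0.18,0.274,0,0.0057,0],[0.137,0.18,0.274,0,0.0057,0]]
  ]
}}

```text
clock: 2.25
position: [599.3, -21.6, 225.0]
eef_rot: [-1.572, -0.0, -2.476]
force: [0.5, -0.3, 0.4]
width: 0.504
```

Run:
```python
from h import *
print(after((586.1,36.68,261.31,-140.97),[0.137, 0.18, 0.274, 0, 0.0057, 0]))
st()
c=calibration('wrist')
im=snapshot('wrist'); cv2.imwrite('pics/w1.png',im)
st()
R=cv2.Rodrigues(c['rvec'])[0]
f=K(c)[0,0]
X=box(AX[0],170,np.radians(38)); v=X@R.T+c['tvec']; th=np.arccos(v[:,2]/np.linalg.norm(v,axis=1)); ph=np.arctan2(v[:,1],v[:,0])
q=np.c_[c['cx']+f*th*np.cos(ph),c['cy']+f*th*np.sin(ph)]
for a in range(8):
  for b in (1,2,4):
    if not a&b: cv2.line(im,tuple(map(int,q[a])),tuple(map(int,q[a|b])),(0,255,255),1)
cv2.imwrite('pics/w1o.png',im)
```

```text
[np.float64(599.32), np.float64(-23.14), np.float64(225.31), -142.0]
t 2.25 p [599.26 -21.62 225.02] rpy [-9.0050e+01 -2.0000e-02 -1.4189e+02] F [ 0.49 -0.27  0.4 ] M [ 0.044 -0.033  0.015] w 0.504 j [-0.6   0.27  0.68  1.63 -0.17  1.31 -0.79]
t 2.3 p [599.51 -20.97 225.44] rpy [-9.0040e+01  2.0000e-02 -1.4182e+02] F [0.39 0.83 0.65] M [0.042 0.025 0.026] w 0.499 j [-0.6   0.27  0.68  1.63 -0.17  1.31 -0.79]
```

View pics/w1o.png

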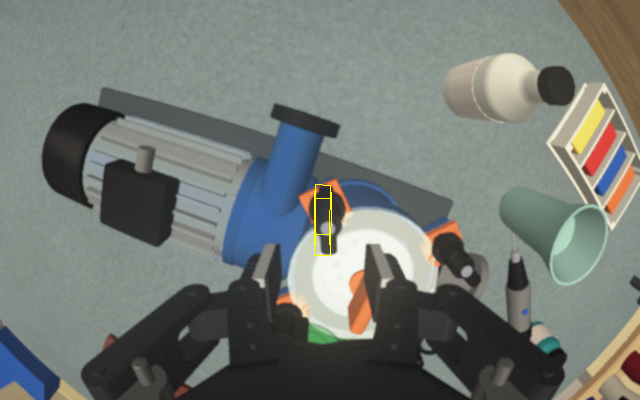

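Run:
```python
import cv2
o=cv2.imread('pics/w1o.png')[170:270,270:380];i=cv2.imread('pics/w1.png')[170:270,270:380]
cv2.imwrite('pics/w1z.png',cv2.resize(cv2.hconcat([i,o]),None,fx=3.6,fy=3.6,interpolation=cv2.INTER_CUBIC))
from h import *
st()
```

```text
t 2.3 p [599.51 -20.97 225.44] rpy [-9.0040e+01  2.0000e-02 -1.4182e+02] F [0.39 0.83 0.65] M [0.042 0.025 0.026] w 0.499 j [-0.6   0.27  0.68  1.63 -0.17  1.31 -0.79]
```

View pics/w1z.png

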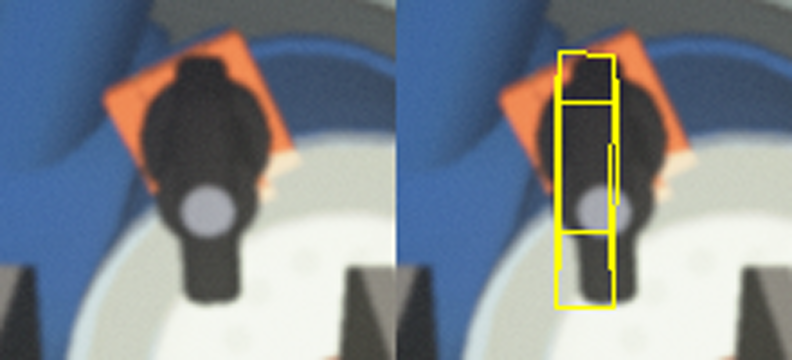

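```bash
cat >> h.py <<'E'
def wray(c,uv,z):
    R=cv2.Rodrigues(c['rvec'])[0]; f=K(c)[0,0]; o=-R.T@c['tvec']
    d=np.array(uv,float)-[c['cx'],c['cy']]; r=np.hypot(*d); th=r/f
    v=R.T@np.array([np.sin(th)*d[0]/r,np.sin(th)*d[1]/r,np.cos(th)]); return o+v*(z-o[2])/v[2]
E
python3 - <<'E'
from h import *
c=calibration('wrist')
X=wray(c,(270+208/3.6-.4,170+211/3.6-.4),181.7); print(X, AX[0])
p,R=pose(); print(R.inv().apply(X-p)); 
Rc=cv2.Rodrigues(c['rvec'])[0];print('cam in tool',R.inv().apply(-Rc.T@c['tvec']-p), R.inv().apply(Rc.T))
E
```

```text
[601.99066328 -24.41900416 181.7       ] [599.34492361 -23.0291081 ]
[ 0.19462315 43.74003649  4.2760351 ]
cam in tool [ -73.56210534 -142.63513646    1.15597101] [[-0.02071294  0.22553397  0.97401509]
 [ 0.98419843  0.17595705 -0.0198135 ]
 [-0.17585344  0.95821372 -0.22561477]]
```

Emit:
{"fn": "send_rows", "kwargs": {
  "moves": [
    [[0,0.1,0.017,0,0,0],[0,0.25,0.017,0,0,0],[0,0.36,0.017,0,0,0],[0,0.36,0.017,0,0,0],[0,0.36,0.017,0,0,0]]
  ]
}}

```text
clock: 2.8
position: [601.8, -24.3, 154.2]
eef_rot: [-1.571, 0.001, -2.476]
force: [0.1, -0.9, -0.6]
width: 0.497
```

Run:
```python
from h import *
print(after((599.32,-23.14,225.31,-142),[0, 0.36, 0.017, 0, 0, 0]))
st()
cv2.imwrite('pics/w2.png',snapshot('wrist'))
st()
```

```text
[np.float64(601.41), np.float64(-25.82), np.float64(153.31), -142.0]
t 2.8 p [601.82 -24.34 154.21] rpy [-9.0000e+01  3.0000e-02 -1.4187e+02] F [ 0.07 -0.92 -0.6 ] M [ 0.001 -0.041  0.004] w 0.497 j [-0.57  0.33  0.66  1.71 -0.22  1.17 -0.75]
t 2.85 p [602.31 -24.72 154.88] rpy [-8.996e+01  1.000e-01 -1.419e+02] F [ 0.31 -0.07  0.91] M [ 0.039 -0.043  0.023] w 0.499 j [-0.57  0.33  0.66  1.71 -0.22  1.17 -0.75]
```

View pics/w2.png

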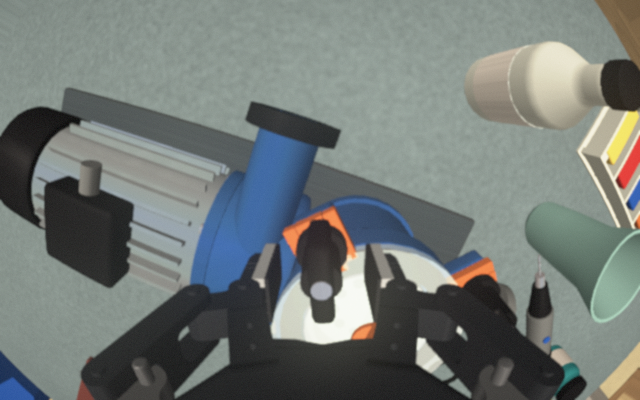

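Emit:
{"fn": "send_rows", "kwargs": {
  "moves": [
    [[0,0,0,0,0,0],[0,0,0,0,0,0],[0,0,0,0,0,0],[0,0,0,0,0,0]]
  ],
  "gripper": 0,
  "squeeze": 40
}}

```text
clock: 3.25
position: [601.4, -24.1, 154.5]
eef_rot: [-1.573, 0.001, -2.477]
force: [-5.0, 4.7, 7.9]
width: 0.117
```

```bash
cat > avg.py <<'E'
from h import *
def avg(n=3):
    A=[]
    for k in range(n):
        s=get_state();A.append(np.r_[s['force'],s['moment'],s['position'],np.degrees(s['eef_rot']),s['width'],s['joint_torque'][6]])
        if k<n-1: snapshot('wrist')
    A=np.array(A);m=A.mean(0);print('t',round(get_state()['clock'],2),'F',m[:3].round(2),'M',m[3:6].round(3),'p',m[6:9].round(2),'rpy',m[9:12].round(2),'w',m[12].round(3),'t7',m[13].round(3), 'Mz',A[:,5].round(3))
    return m
E
python3 -c "
from avg import *
avg()"
```

```text
t 3.35 F [-5.2   4.54  7.99] M [ 0.998  1.029 -0.027] p [601.4  -24.08 154.48] rpy [-9.0110e+01  8.0000e-02 -1.4191e+02] w 0.119 t7 0.013 Mz [-0.053 -0.04   0.012]
```

Emit:
{"fn": "send_rows", "kwargs": {
  "moves": [
    [[0,-0.005,-0.005,0,0,0],[0,-0.005,-0.005,0,0,0]]
  ]
}}

```text
clock: 3.55
position: [601.3, -24.1, 154.7]
eef_rot: [-1.571, 0.001, -2.477]
force: [1.6, 4.0, -1.0]
width: 0.119
```

```bash
python3 -c "
from avg import *
avg()"
```

```text
t 3.65 F [ 2.36  4.6  -0.58] M [ 0.861 -0.366  0.009] p [601.33 -24.09 154.65] rpy [-9.0000e+01  8.0000e-02 -1.4194e+02] w 0.122 t7 -0.024 Mz [ 0.022  0.022 -0.016]
```

```bash
cat > log.py <<'E'
from h import *
import sys
def go(k,n=4):
    A=[]
    for j in range(n):
        s=get_state();A.append(np.r_[s['force'],s['moment'],s['position'],np.degrees(s['eef_rot']),s['joint_torque'][6]])
        if j<n-1: snapshot('wrist')
    A=np.array(A);m=A.mean(0)
    open(f'log_{k}.txt','a').write(f"{-np.radians(m[11])} {m[5]} {m[12]}\n")
    print('t',round(s['clock'],2),'F',m[:3].round(1),'Mz %.3f+-%.3f'%(m[5],A[:,5].std(ddof=1)),'p',m[6:9].round(2),'rpy',m[9:12].round(2),'w',round(s['width'],3),'t7 %.3f+-%.3f'%(m[12],A[:,12].std(ddof=1)),'j',np.round(s['joint_positions'][[0,2,4,6]],2))
go(sys.argv[1],int(sys.argv[2]) if len(sys.argv)>2 else 4)
E
python3 log.py 1
```

```text
t 3.8 F [2.2 5.4 0.6] Mz -0.029+-0.028 p [601.33 -24.1  154.65] rpy [-9.0010e+01  7.0000e-02 -1.4195e+02] w 0.119 t7 -0.005+-0.003 j [-0.57  0.66 -0.22 -0.76]
```

Emit:
{"fn": "send_rows", "kwargs": {
  "moves": [
    [[0,0.001,0,0,0.032,0],[0,0.002,0,0,0.064,0],[0,0.002,0,0,0.064,0]]
  ]
}}

```text
clock: 4.1
position: [601.2, -23.9, 154.2]
eef_rot: [-1.572, 0.001, -2.682]
force: [1.6, 5.6, 0.8]
width: 0.121
```

```bash
python3 log.py 1
```

```text
t 4.25 F [1.3 6.  0.8] Mz -0.011+-0.037 p [601.2  -23.93 154.25] rpy [-9.0040e+01  5.0000e-02 -1.5353e+02] w 0.119 t7 -0.557+-0.688 j [-0.6   0.7  -0.24 -0.94]
```

Emit:
{"fn": "send_rows", "kwargs": {
  "moves": [
    [[-0.0013,0.001,-0.0027,0,0.032,0],[-0.0013,0.001,-0.0027,0,0.032,0]]
  ]
}}

```text
clock: 4.45
position: [601.1, -23.9, 154.0]
eef_rot: [-1.571, 0.001, -2.781]
force: [0.3, 4.0, 1.0]
width: 0.119
```

```bash
python3 log.py 1
```

```text
t 4.6 F [0.7 5.  1.8] Mz -0.014+-0.056 p [601.16 -23.84 154.05] rpy [-9.0020e+01  4.0000e-02 -1.5917e+02] w 0.116 t7 -0.621+-0.698 j [-0.62  0.72 -0.24 -1.04]
```

Emit:
{"fn": "send_rows", "kwargs": {
  "moves": [
    [[0,0.001,0,0,0.032,0],[0,0.001,0,0,0.032,0]]
  ]
}}

```text
clock: 4.8
position: [601.1, -23.7, 153.9]
eef_rot: [-1.571, 0.001, -2.88]
force: [-0.2, 5.2, 2.3]
width: 0.122
```

```bash
python3 log.py 1
```

```text
t 4.95 F [0.4 5.9 2.9] Mz 0.020+-0.035 p [601.14 -23.73 153.88] rpy [-9.003e+01  4.000e-02 -1.649e+02] w 0.121 t7 -0.517+-0.622 j [-0.63  0.74 -0.25 -1.13]
```

Emit:
{"fn": "send_rows", "kwargs": {
  "moves": [
    [[-0.0008,0,-0.0029,0,0.032,0],[-0.0008,0,-0.0029,0,0.032,0]]
  ]
}}

```text
clock: 5.15
position: [601.1, -23.6, 153.7]
eef_rot: [-1.571, 0.0, -2.98]
force: [1.2, 3.3, 2.0]
width: 0.125
```

```bash
python3 log.py 1 5
```

```text
t 5.35 F [1.3 4.2 2.1] Mz 0.011+-0.018 p [601.1  -23.62 153.74] rpy [-9.0000e+01  3.0000e-02 -1.7062e+02] w 0.124 t7 -0.527+-0.660 j [-0.64  0.76 -0.26 -1.23]
```

Emit:
{"fn": "send_rows", "kwargs": {
  "moves": [
    [[0,0.001,0,0,0.032,0],[0,0.001,0,0,0.032,0]]
  ]
}}

```text
clock: 5.55
position: [601.1, -23.5, 153.6]
eef_rot: [-1.571, 0.0, -3.082]
force: [0.8, 4.6, 2.7]
width: 0.124
```

```bash
python3 log.py 1 5
```

```text
t 5.75 F [1.3 5.  2.9] Mz 0.029+-0.026 p [601.09 -23.53 153.57] rpy [-9.0010e+01  3.0000e-02 -1.7642e+02] w 0.125 t7 -0.489+-0.630 j [-0.66  0.78 -0.27 -1.32]
```

Emit:
{"fn": "send_rows", "kwargs": {
  "moves": [
    [[0,0,-0.002,0,0.032,0],[0,0,-0.002,0,0.032,0]]
  ]
}}

```text
clock: 5.95
position: [601.1, -23.4, 153.4]
eef_rot: [-1.571, 0.0, 3.102]
force: [2.4, 3.5, 2.3]
width: 0.123
```

```bash
python3 log.py 1 5
```

```text
t 6.15 F [2.8 4.2 1.9] Mz 0.057+-0.017 p [601.07 -23.41 153.43] rpy [-8.9990e+01  3.0000e-02  1.7786e+02] w 0.12 t7 -0.548+-0.672 j [-0.67  0.8  -0.28 -1.41]
```

Emit:
{"fn": "send_rows", "kwargs": {
  "moves": [
    [[0,0.001,0,0,0.032,0],[0,0.001,0,0,0.032,0]]
  ]
}}

```text
clock: 6.35
position: [601.1, -23.3, 153.3]
eef_rot: [-1.571, 0.0, 3.001]
force: [3.1, 4.1, 1.8]
width: 0.122
```

```bash
python3 log.py 1 5
```

```text
t 6.55 F [2.9 4.2 1.9] Mz 0.079+-0.017 p [601.08 -23.3  153.27] rpy [-9.0000e+01  3.0000e-02  1.7207e+02] w 0.121 t7 -0.513+-0.609 j [-0.69  0.82 -0.29 -1.5 ]
```

Emit:
{"fn": "send_rows", "kwargs": {
  "moves": [
    [[0,0.001,-0.002,0,0.032,0],[0,0.001,-0.002,0,0.032,0]]
  ]
}}

```text
clock: 6.75
position: [601.1, -23.2, 153.1]
eef_rot: [-1.571, 0.0, 2.901]
force: [3.4, 4.0, 2.4]
width: 0.123
```

```bash
python3 log.py 1 6; cat log_1.txt
```

```text
t 7.0 F [3.1 3.3 2.4] Mz 0.095+-0.037 p [601.1  -23.19 153.09] rpy [-8.9990e+01  3.0000e-02  1.6633e+02] w 0.122 t7 -0.506+-0.615 j [-0.7   0.84 -0.3  -1.6 ]
2.477427970643566 -0.029366389695087636 -0.005225450604484649
2.6796224661963777 -0.010624890922791667 -0.5572440227115294
2.7780638506531443 -0.014096374109909413 -0.6209159605350578
2.8781067855976143 0.020024336938869246 -0.5165993545961101
2.977857277658277 0.010655713930213164 -0.5269787099095993
3.0790823238876612 0.02935156374755109 -0.48850422631949186
-3.1042884965565984 0.05742869550059212 -0.5483935754746199
-3.0031834272732185 0.07949006610368688 -0.5131772398017347
-2.903061491446657 0.09538736927017988 -0.5063580872956663
```

Emit:
{"fn": "send_rows", "kwargs": {
  "moves": [
    [[0,0,0,0,0,0],[0,0,0,0,0,0],[0,-0.2,0,0,0,0],[0,-0.35,0,0,0,0],[0,-0.35,0,0,-0.1,0],[0,-0.35,0,0,-0.2,0],[0,-0.35,0,0,-0.3,0],[0,-0.35,0,0,-0.3,0]]
  ],
  "gripper": 0.5
}}

```text
clock: 7.8
position: [600.2, -23.7, 222.5]
eef_rot: [-1.571, -0.002, -2.777]
force: [-0.2, 0.8, -0.1]
width: 0.5
```

Run:
```python
from h import *
st()
s=get_state();p=s['position'];y=np.degrees(s['eef_rot'][2]);print(y)
rows((*p,y),[(534.3,-160.3,224,-25)])
```

```text
t 7.8 p [600.2  -23.73 222.51] rpy [-8.9990e+01 -9.0000e-02 -1.5912e+02] F [-0.16  0.8  -0.11] M [-0.023  0.032  0.013] w 0.5 j [-0.65  0.29  0.76  1.63 -0.2   1.3  -1.07]
-159.11993728848495
[0.5512, -0.0075, 0.5206, 0.0, -0.7451, 0.0]
```

Emit:
{"fn": "send_rows", "kwargs": {
  "moves": [
    [[0.55,-0.0075,0.52,0,-0.745,0],[0.55,-0.0075,0.52,0,-0.745,0],[0.55,-0.0075,0.52,0,-0.745,0],[0.55,-0.0075,0.52,0,-0.745,0],[0.55,-0.0075,0.52,0,-0.745,0],[0.55,-0.0075,0.52,0,-0.745,0],[0.55,-0.0075,0.52,0,-0.745,0],[0.55,-0.0075,0.52,0,-0.745,0],[0.55,-0.0075,0.52,0,-0.745,0],[0.55,-0.0075,0.52,0,-0.745,0],[0.55,-0.0075,0.52,0,-0.745,0],[0.55,-0.0075,0.52,0,-0.745,0]]
  ]
}}

```text
clock: 9.0
position: [533.5, -159.6, 223.9]
eef_rot: [-1.572, 0.001, -0.979]
force: [0.3, -0.2, -0.2]
width: 0.494
```

Run:
```python
from h import *
st()
s=get_state();p=s['position'];y=np.degrees(s['eef_rot'][2]);print(y)
rows((*p,y),[(534.3,-160.3,224,-25)])
```

```text
t 9.0 p [ 533.48 -159.6   223.91] rpy [-9.010e+01  4.000e-02 -5.607e+01] F [ 0.27 -0.24 -0.17] M [ 0.03   0.007 -0.012] w 0.494 j [-0.35  0.16  0.63  1.73 -0.1   1.28  0.89]
-56.069413112033885
[0.0052, -0.0004, 0.0014, 0.0, -0.1726, 0.0]
```

Emit:
{"fn": "send_rows", "kwargs": {
  "moves": [
    [[0.004,0,0.001,0,-0.1726,0],[0.004,0,0.001,0,-0.1726,0],[0.004,0,0.001,0,-0.1726,0],[0.004,0,0.001,0,-0.1726,0],[0.004,0,0.001,0,-0.1726,0]]
  ]
}}

```text
clock: 9.5
position: [534.2, -160.1, 224.0]
eef_rot: [-1.572, 0.001, -0.441]
force: [0.5, -0.4, 0.3]
width: 0.499
```

```bash
cat > look.py <<'E'
from h import *
def look(out,x0=250,x1=390,y0=150,y1=300):
    st(); c=calibration('wrist'); p,R=pose(); im=snapshot('wrist'); cv2.imwrite('pics/'+out,im)
    cv2.imwrite('pics/z_'+out,cv2.resize(im[y0:y1,x0:x1],None,fx=4,fy=4,interpolation=cv2.INTER_CUBIC))
    g=im[y0:y1,x0:x1].astype(int)
    # stud tip: greyish-bluish bright blob
    m=((g.min(2)>110)&(g[...,0]-g[...,2]>8)).astype(np.uint8)
    n,l,s,ce=cv2.connectedComponentsWithStats(m)
    for k in range(1,n):
        if 60<s[k,4]<400 and s[k,2]<24 and s[k,3]<24:
            uv=ce[k]+[x0,y0]; X=wray(c,uv,181); print('blob',uv.round(1),s[k].tolist(),'world',X.round(1),'tool',R.inv().apply(X-p).round(2))
import sys; look(sys.argv[1])
E
python3 look.py w3.png
```

```text
t 9.5 p [ 534.21 -160.12  223.98] rpy [-9.005e+01  7.000e-02 -2.528e+01] F [ 0.53 -0.38  0.26] M [ 0.07  -0.018 -0.025] w 0.499 j [-0.3   0.16  0.57  1.73 -0.09  1.28  1.42]
```

View pics/z_w3.png

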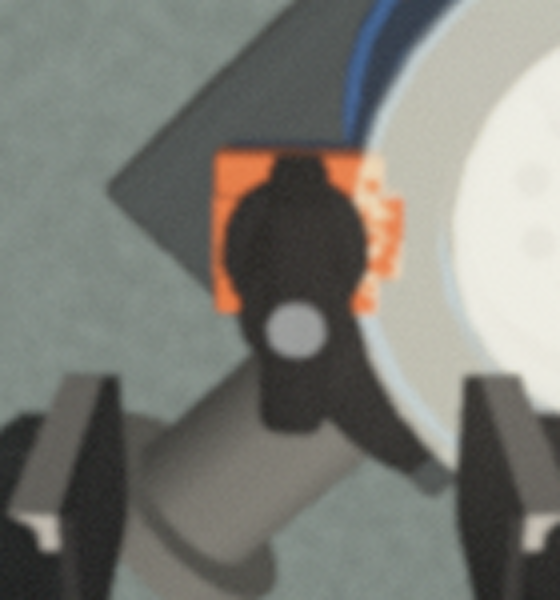

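Run:
```python
from h import *
c=calibration('wrist');p,R=pose()
X=wray(c,(323.6,232.1),181.5);print(X,R.inv().apply(X-p))
```

```text
[ 538.13943177 -161.07796673  181.5       ] [ 3.89735432 42.54891332  0.7287017 ]
```

Emit:
{"fn": "send_rows", "kwargs": {
  "moves": [
    [[0.01,0.1,0.004,0,0,0],[0.01,0.25,0.004,0,0,0],[0.01,0.355,0.004,0,0,0],[0.01,0.355,0.004,0,0,0]]
  ]
}}

```text
clock: 9.95
position: [535.0, -159.4, 150.6]
eef_rot: [-1.573, 0.005, -0.445]
force: [-0.9, 0.1, 0.1]
width: 0.499
```

Emit:
{"fn": "send_rows", "kwargs": {
  "moves": [
    [[0,0,0,0,0,0],[0,0,0,0,0,0],[0,0,0,0,0,0],[0,0,0,0,0,0]]
  ],
  "gripper": 0
}}

```text
clock: 10.35
position: [537.7, -160.9, 154.9]
eef_rot: [-1.571, -0.002, -0.443]
force: [-1.9, -4.1, 6.9]
width: 0.12
```

```bash
python3 log.py 3 3
```

```text
t 10.45 F [-2.3 -4.1  7.1] Mz 0.026+-0.019 p [ 537.67 -160.89  154.88] rpy [-90.01  -0.13 -25.4 ] w 0.123 t7 -0.021+-0.010 j [-0.28  0.57 -0.13  1.46]
```

Emit:
{"fn": "send_rows", "kwargs": {
  "moves": [
    [[0,-0.003,-0.0025,0,0.032,0],[0,-0.002,-0.0025,0,0.064,0],[0,-0.002,-0.0025,0,0.064,0]]
  ]
}}

```text
clock: 10.75
position: [537.4, -161.3, 154.6]
eef_rot: [-1.571, -0.002, -0.648]
force: [-0.2, -4.6, 0.7]
width: 0.12
```

```bash
python3 log.py 3 5
```

```text
t 10.95 F [ 0.2 -5.   0.4] Mz -0.028+-0.017 p [ 537.37 -161.3   154.62] rpy [-90.01  -0.12 -36.97] w 0.123 t7 -0.463+-0.670 j [-0.31  0.6  -0.14  1.26]
```

Emit:
{"fn": "send_rows", "kwargs": {
  "moves": [
    [[0,0.001,0,0,0.032,0],[0,0.001,0,0,0.032,0]]
  ]
}}

```text
clock: 11.15
position: [537.2, -161.5, 154.4]
eef_rot: [-1.571, -0.002, -0.748]
force: [-0.1, -5.2, 0.9]
width: 0.123
```

```bash
python3 log.py 3 5
```

```text
t 11.35 F [-0.6 -5.4  0.8] Mz -0.030+-0.023 p [ 537.23 -161.49  154.42] rpy [-90.01  -0.12 -42.74] w 0.12 t7 -0.422+-0.605 j [-0.32  0.61 -0.14  1.16]
```

```bash
cat > hinge.py <<'E'
import numpy as np,sys
A=np.loadtxt(f'log_{sys.argv[1]}.txt');x=np.unwrap(A[:,0]);y=A[:,1];x,y=x[1:],y[1:]
for sl in (None,.25):
  best=min(((lambda B,t: (np.sum((B@np.linalg.lstsq(B,t,rcond=None)[0]-t)**2),c,np.linalg.lstsq(B,t,rcond=None)[0]))(
   (np.c_[np.ones_like(x),np.maximum(x-c,0)] if sl is None else np.ones((len(x),1))), y if sl is None else y-sl*np.maximum(x-c,0)) for c in np.arange(x[0],x[-1]+.01,.01)),key=lambda q:q[0])
  print('slope',sl,'rms',(best[0]/len(x))**.5,'contact',best[1]-x[-1],'par',best[2],'over free now',(x[-1]-best[1])*(sl or best[2][-1]))
E
python3 hinge.py 1
```

```text
slope None rms 0.007995978920225154 contact -0.6005013495365539 par [-0.01224274  0.17437983] over free now 0.10471532409448922
slope 0.25 rms 0.010284425867997283 contact -0.4205013495365577 par [-0.00085575] over free now 0.10512533738413943
```

Emit:
{"fn": "send_rows", "kwargs": {
  "moves": [
    [[0,0.001,0.002,0,0.032,0],[0,0.001,0.002,0,0.032,0]]
  ]
}}

```text
clock: 11.55
position: [537.1, -161.6, 154.2]
eef_rot: [-1.571, -0.002, -0.849]
force: [-2.2, -6.9, 1.7]
width: 0.113
```

```bash
python3 log.py 3 5
```

```text
t 11.75 F [-1.9 -6.7  2.1] Mz -0.027+-0.022 p [ 537.08 -161.63  154.21] rpy [-90.04  -0.1  -48.53] w 0.121 t7 -0.424+-0.607 j [-0.33  0.62 -0.14  1.07]
```

Emit:
{"fn": "send_rows", "kwargs": {
  "moves": [
    [[0,0.001,0,0,0.032,0],[0,0.001,0,0,0.032,0]]
  ]
}}

```text
clock: 11.95
position: [536.9, -161.8, 154.0]
eef_rot: [-1.572, -0.002, -0.95]
force: [-3.5, -6.4, 2.4]
width: 0.12
```

```bash
python3 log.py 3 5
```

```text
t 12.15 F [-3.2 -7.1  3.1] Mz -0.027+-0.021 p [ 536.91 -161.77  154.02] rpy [-90.04  -0.1  -54.3 ] w 0.119 t7 -0.418+-0.605 j [-0.34  0.64 -0.15  0.97]
```

Emit:
{"fn": "send_rows", "kwargs": {
  "moves": [
    [[0.002,0,-0.0036,0,0.032,0],[0.002,0,-0.0036,0,0.032,0]]
  ]
}}

```text
clock: 12.35
position: [536.7, -161.9, 153.9]
eef_rot: [-1.571, -0.001, -1.049]
force: [-2.1, -5.6, 2.8]
width: 0.125
```

```bash
python3 log.py 3 6
```

```text
t 12.6 F [-2.7 -5.6  2.1] Mz -0.051+-0.022 p [ 536.71 -161.9   153.86] rpy [-9.001e+01 -8.000e-02 -5.996e+01] w 0.12 t7 -0.360+-0.606 j [-0.35  0.65 -0.15  0.88]
```

Emit:
{"fn": "send_rows", "kwargs": {
  "moves": [
    [[0,0.001,-0.001,0,0.032,0],[0,0.001,-0.001,0,0.032,0]]
  ]
}}

```text
clock: 12.8
position: [536.5, -162.0, 153.7]
eef_rot: [-1.571, -0.001, -1.15]
force: [-3.1, -6.0, 3.0]
width: 0.122
```

```bash
python3 log.py 3 6
```

```text
t 13.05 F [-3.  -6.1  2.9] Mz 0.008+-0.019 p [ 536.52 -162.    153.69] rpy [-9.001e+01 -7.000e-02 -6.571e+01] w 0.123 t7 -0.363+-0.571 j [-0.36  0.67 -0.16  0.78]
```

Emit:
{"fn": "send_rows", "kwargs": {
  "moves": [
    [[0.001,0,-0.003,0,0.032,0],[0.001,0,-0.003,0,0.032,0]]
  ]
}}

```text
clock: 13.25
position: [536.3, -162.1, 153.5]
eef_rot: [-1.571, -0.001, -1.249]
force: [-2.0, -5.3, 2.4]
width: 0.12
```

```bash
python3 log.py 3 6
```

```text
t 13.5 F [-1.3 -5.5  1.4] Mz 0.013+-0.043 p [ 536.28 -162.11  153.56] rpy [-8.999e+01 -7.000e-02 -7.137e+01] w 0.12 t7 -0.423+-0.641 j [-0.37  0.68 -0.16  0.69]
```

Emit:
{"fn": "send_rows", "kwargs": {
  "moves": [
    [[0,0.001,-0.002,0,0.032,0],[0,0.001,-0.002,0,0.032,0]]
  ]
}}

```text
clock: 13.7
position: [536.1, -162.2, 153.4]
eef_rot: [-1.57, -0.001, -1.349]
force: [-1.3, -6.3, 0.9]
width: 0.121
```

```bash
python3 log.py 3 6
```

```text
t 13.95 F [-1.1 -5.4  1.2] Mz 0.056+-0.032 p [ 536.05 -162.17  153.4 ] rpy [-8.996e+01 -7.000e-02 -7.711e+01] w 0.12 t7 -0.403+-0.570 j [-0.39  0.69 -0.17  0.59]
```

```bash
python3 hinge.py 3; python3 log.py 3 6;python3 hinge.py 3
```

```text
slope None rms 0.009353720698584376 contact -0.30061808608438567 par [-0.03189186  0.28068557] over free now 0.08437915783889617
slope 0.25 rms 0.009935005866961366 contact -0.30061808608438567 par [-0.02957578] over free now 0.07515452152109642
t 14.2 F [-1.1 -5.4  1.4] Mz 0.040+-0.032 p [ 536.06 -162.17  153.41] rpy [-8.996e+01 -7.000e-02 -7.707e+01] w 0.121 t7 -0.037+-0.001 j [-0.39  0.69 -0.17  0.59]
slope None rms 0.009408804788781495 contact -0.2998562267714908 par [-0.03148803  0.26266419] over free now 0.07876149408253695
slope 0.25 rms 0.009540474860006554 contact -0.2998562267714908 par [-0.03021643] over free now 0.0749640566928727
```

Emit:
{"fn": "send_rows", "kwargs": {
  "moves": [
    [[0,0,0,0,0,0],[0,0,0,0,0,0],[0,-0.2,0,0,0,0],[0,-0.35,0,0,0,0],[0,-0.35,0,0,0,0]]
  ],
  "gripper": 0.5
}}

```text
clock: 14.7
position: [538.0, -161.3, 226.9]
eef_rot: [-1.565, -0.001, -1.345]
force: [0.7, 0.4, -0.1]
width: 0.5
```

Run:
```python
from h import *
st()
s=get_state();p=s['position'];y=np.degrees(s['eef_rot'][2])
rows((*p,y),[(500.9,-58.2,224,-57)])
```

```text
t 14.7 p [ 538.02 -161.28  226.93] rpy [-8.964e+01 -7.000e-02 -7.709e+01] F [ 0.67  0.43 -0.15] M [-0.043 -0.026  0.007] w 0.5 j [-0.41  0.17  0.71  1.72 -0.12  1.28  0.55]
[-0.5439, 0.0147, -0.0657, 0.0, -0.1116, 0.0]
```

Emit:
{"fn": "send_rows", "kwargs": {
  "moves": [
    [[-0.544,0.01,-0.0657,0,-0.1116,0],[-0.544,0.01,-0.0657,0,-0.1116,0],[-0.544,0.01,-0.0657,0,-0.1116,0],[-0.544,0.01,-0.0657,0,-0.1116,0],[-0.544,0.01,-0.0657,0,-0.1116,0]]
  ]
}}

```text
clock: 15.2
position: [499.1, -58.8, 220.8]
eef_rot: [-1.571, -0.0, -0.998]
force: [0.0, -0.9, 0.5]
width: 0.501
```

```bash
python3 look.py w4.png; python3 -c "
from h import *
st()"
```

```text
t 15.2 p [499.06 -58.76 220.76] rpy [-9.000e+01 -1.000e-02 -5.719e+01] F [ 0.05 -0.92  0.52] M [-0.033 -0.003 -0.039] w 0.501 j [-0.55  0.02  0.6   1.86 -0.01  1.27  0.62]
t 15.25 p [499.15 -59.42 220.78] rpy [-9.001e+01 -3.000e-02 -5.726e+01] F [-0.29 -0.1  -0.44] M [-0.021 -0.01  -0.   ] w 0.499 j [-0.55  0.02  0.6   1.86 -0.01  1.27  0.62]
```

View pics/z_w4.png

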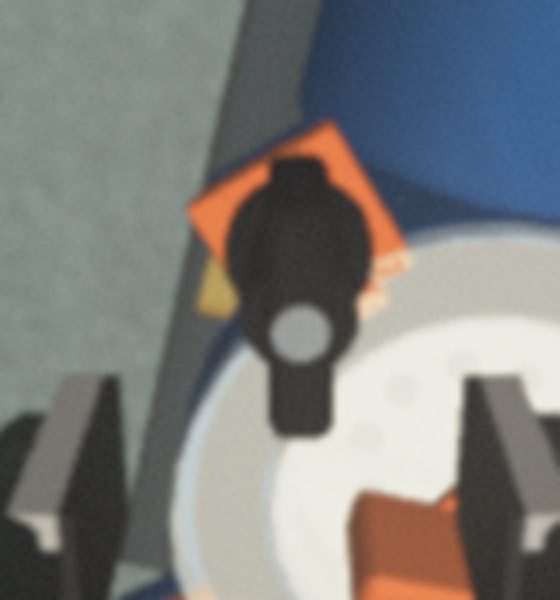

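Emit:
{"fn": "send_rows", "kwargs": {
  "moves": [
    [[0.004,0.1,0.008,0,0,0],[0.004,0.25,0.008,0,0,0],[0.004,0.335,0.008,0,0,0],[0.004,0.335,0.008,0,0,0]]
  ]
}}

```text
clock: 15.65
position: [499.3, -59.5, 151.6]
eef_rot: [-1.575, 0.001, -1.0]
force: [0.1, 0.4, -0.4]
width: 0.499
```

Emit:
{"fn": "send_rows", "kwargs": {
  "moves": [
    [[0,0,0,0,0,0],[0,0,0,0,0,0],[0,0,0,0,0,0],[0,0,0,0,0,0]]
  ],
  "gripper": 0
}}

```text
clock: 16.05
position: [501.0, -58.8, 154.9]
eef_rot: [-1.57, -0.001, -0.997]
force: [-4.0, -3.8, 7.0]
width: 0.12
```

```bash
python3 log.py 2 3
```

```text
t 16.15 F [-4.2 -3.4  6.7] Mz -0.022+-0.027 p [500.96 -58.79 154.93] rpy [-8.996e+01 -5.000e-02 -5.714e+01] w 0.118 t7 0.002+-0.005 j [-0.54  0.6  -0.06  0.66]
```

Emit:
{"fn": "send_rows", "kwargs": {
  "moves": [
    [[0,-0.003,-0.003,0,0.032,0],[0,-0.002,-0.003,0,0.064,0],[0,-0.002,-0.003,0,0.064,0]]
  ]
}}

```text
clock: 16.45
position: [500.8, -58.8, 154.7]
eef_rot: [-1.569, -0.001, -1.199]
force: [1.8, -4.4, -2.6]
width: 0.118
```

```bash
python3 log.py 2 5
```

```text
t 16.65 F [ 2.1 -4.9 -1.4] Mz -0.038+-0.021 p [500.78 -58.83 154.73] rpy [-8.993e+01 -7.000e-02 -6.852e+01] w 0.121 t7 -0.578+-0.795 j [-0.55  0.62 -0.06  0.46]
```

Emit:
{"fn": "send_rows", "kwargs": {
  "moves": [
    [[0,0.001,0,0,0.032,0],[0,0.001,0,0,0.032,0]]
  ]
}}

```text
clock: 16.85
position: [500.7, -58.9, 154.5]
eef_rot: [-1.57, -0.001, -1.299]
force: [2.6, -5.3, -0.9]
width: 0.12
```

```bash
python3 log.py 2 5
```

```text
t 17.05 F [ 2.  -4.9 -0.9] Mz -0.008+-0.020 p [500.73 -58.86 154.52] rpy [-8.993e+01 -6.000e-02 -7.427e+01] w 0.117 t7 -0.427+-0.621 j [-0.56  0.62 -0.06  0.37]
```

Emit:
{"fn": "send_rows", "kwargs": {
  "moves": [
    [[0,0.001,0,0,0.032,0],[0,0.001,0,0,0.032,0]]
  ]
}}

```text
clock: 17.25
position: [500.7, -58.9, 154.3]
eef_rot: [-1.57, -0.001, -1.399]
force: [1.8, -4.9, -0.4]
width: 0.119
```

```bash
python3 log.py 2 5
```

```text
t 17.45 F [ 2.  -4.8  0.1] Mz -0.022+-0.022 p [500.67 -58.87 154.32] rpy [-8.993e+01 -5.000e-02 -8.000e+01] w 0.122 t7 -0.446+-0.651 j [-0.56  0.63 -0.06  0.27]
```

Forces are steady, so I continue in 0.1 rad steps.

Emit:
{"fn": "send_rows", "kwargs": {
  "moves": [
    [[0,0.001,0,0,0.032,0],[0,0.001,0,0,0.032,0]]
  ]
}}

```text
clock: 17.65
position: [500.6, -58.9, 154.1]
eef_rot: [-1.57, -0.001, -1.499]
force: [0.4, -6.0, -0.1]
width: 0.122
```

```bash
python3 log.py 2 5
```

```text
t 17.85 F [ 1.6 -5.4 -0.1] Mz -0.035+-0.026 p [500.6  -58.87 154.12] rpy [-8.994e+01 -4.000e-02 -8.576e+01] w 0.12 t7 -0.425+-0.621 j [-0.57  0.63 -0.06  0.17]
```

Emit:
{"fn": "send_rows", "kwargs": {
  "moves": [
    [[0,0.001,0,0,0.032,0],[0,0.001,0,0,0.032,0]]
  ]
}}

```text
clock: 18.05
position: [500.5, -58.9, 153.9]
eef_rot: [-1.57, -0.001, -1.6]
force: [0.9, -5.3, 1.9]
width: 0.123
```

```bash
python3 log.py 2 5
```

```text
t 18.25 F [ 0.6 -5.4  1. ] Mz -0.031+-0.023 p [500.55 -58.86 153.93] rpy [-8.994e+01 -3.000e-02 -9.152e+01] w 0.122 t7 -0.424+-0.621 j [-0.57  0.64 -0.06  0.07]
```

Emit:
{"fn": "send_rows", "kwargs": {
  "moves": [
    [[0,0.001,0,0,0.032,0],[0,0.001,0,0,0.032,0]]
  ]
}}

```text
clock: 18.45
position: [500.5, -58.9, 153.7]
eef_rot: [-1.57, -0.0, -1.7]
force: [0.1, -6.1, 1.5]
width: 0.12
```

```bash
python3 log.py 2 5
```

```text
t 18.65 F [ 0.6 -5.5  1.4] Mz -0.022+-0.018 p [500.47 -58.87 153.71] rpy [-8.995e+01 -3.000e-02 -9.724e+01] w 0.118 t7 -0.451+-0.662 j [-0.58  0.65 -0.06 -0.03]
```

Emit:
{"fn": "send_rows", "kwargs": {
  "moves": [
    [[0,0.001,0,0,0.032,0],[0,0.001,0,0,0.032,0]]
  ]
}}

```text
clock: 18.85
position: [500.4, -58.9, 153.5]
eef_rot: [-1.57, -0.0, -1.8]
force: [-0.2, -5.4, 2.5]
width: 0.119
```

```bash
python3 log.py 2 5
```

```text
t 19.05 F [-0.3 -5.5  2.2] Mz -0.015+-0.035 p [500.42 -58.86 153.52] rpy [-8.995e+01 -2.000e-02 -1.030e+02] w 0.125 t7 -0.418+-0.621 j [-0.58  0.65 -0.06 -0.13]
```

Emit:
{"fn": "send_rows", "kwargs": {
  "moves": [
    [[0,0.001,0,0,0.032,0],[0,0.001,0,0,0.032,0]]
  ]
}}

```text
clock: 19.25
position: [500.4, -58.9, 153.3]
eef_rot: [-1.57, -0.0, -1.901]
force: [0.2, -5.4, 3.1]
width: 0.118
```

```bash
python3 log.py 2 5;python3 hinge.py 2
```

```text
t 19.45 F [-0.5 -5.5  2.6] Mz -0.046+-0.027 p [500.36 -58.85 153.34] rpy [-8.9960e+01 -2.0000e-02 -1.0875e+02] w 0.122 t7 -0.427+-0.625 j [-0.59  0.66 -0.06 -0.23]
slope None rms 0.00946348712167846 contact -0.08217721557682522 par [-0.0245125  -0.25642704] over free now -0.02107245999926635
slope 0.25 rms 0.01175267632890211 contact 0.007822784423174856 par [-0.02714656] over free now -0.001955696105793714
```

Emit:
{"fn": "send_rows", "kwargs": {
  "moves": [
    [[0,0,0,0,0.032,0],[0,0,0,0,0.032,0]]
  ]
}}

```text
clock: 19.65
position: [500.3, -58.8, 153.2]
eef_rot: [-1.57, -0.0, -2.001]
force: [-0.4, -5.6, 1.5]
width: 0.126
```

```bash
python3 log.py 2 5
```

```text
t 19.85 F [-0.2 -5.2  1.5] Mz -0.012+-0.040 p [500.29 -58.81 153.21] rpy [-8.9970e+01 -2.0000e-02 -1.1451e+02] w 0.123 t7 -0.450+-0.626 j [-0.6   0.67 -0.06 -0.33]
```

Emit:
{"fn": "send_rows", "kwargs": {
  "moves": [
    [[0,0.001,0,0,0.032,0],[0,0.001,0,0,0.032,0]]
  ]
}}

```text
clock: 20.05
position: [500.2, -58.8, 153.0]
eef_rot: [-1.57, -0.0, -2.101]
force: [-1.3, -4.8, 2.5]
width: 0.118
```

```bash
python3 log.py 2 5
```

```text
t 20.25 F [-0.5 -5.4  2.5] Mz 0.013+-0.020 p [500.25 -58.79 153.05] rpy [-8.9970e+01 -1.0000e-02 -1.2025e+02] w 0.119 t7 -0.482+-0.637 j [-0.6   0.67 -0.06 -0.43]
```

Emit:
{"fn": "send_rows", "kwargs": {
  "moves": [
    [[0,0.001,0,0,0.032,0],[0,0.001,0,0,0.032,0]]
  ]
}}

```text
clock: 20.45
position: [500.2, -58.7, 152.9]
eef_rot: [-1.57, -0.0, -2.202]
force: [-1.4, -4.9, 3.4]
width: 0.122
```

```bash
python3 log.py 2 5;python3 hinge.py 2
```

```text
t 20.65 F [-1.3 -4.8  2.8] Mz 0.040+-0.016 p [500.2  -58.76 152.88] rpy [-8.9980e+01 -1.0000e-02 -1.2601e+02] w 0.123 t7 -0.497+-0.625 j [-0.61  0.68 -0.07 -0.53]
slope None rms 0.01002664232706613 contact -0.2533156936991183 par [-0.02710744  0.26605383] over free now 0.06739561118107003
slope 0.25 rms 0.010043087970796394 contact -0.26331569369911834 par [-0.02711966] over free now 0.06582892342477958
```

Emit:
{"fn": "send_rows", "kwargs": {
  "moves": [
    [[0,0,0,0,0.0127,0],[0,0,0,0,0.0127,0]]
  ]
}}

```text
clock: 20.85
position: [500.2, -58.7, 152.8]
eef_rot: [-1.57, -0.0, -2.24]
force: [-1.7, -4.9, 1.8]
width: 0.119
```

```bash
python3 log.py 2 5;python3 hinge.py 2
```

```text
t 21.05 F [-1.4 -5.   2.8] Mz 0.058+-0.037 p [500.17 -58.75 152.83] rpy [-8.9980e+01 -2.0000e-02 -1.2826e+02] w 0.12 t7 -0.244+-0.247 j [-0.61  0.68 -0.07 -0.57]
slope None rms 0.009709325708230142 contact -0.28261423743681635 par [-0.02705071  0.29035403] over free now 0.08205818220502874
slope 0.25 rms 0.00990226728961501 contact -0.3126142374368164 par [-0.02715834] over free now 0.0781535593592041
```

Emit:
{"fn": "send_rows", "kwargs": {
  "moves": [
    [[0,0,0,0,0,0],[0,0,0,0,0,0],[0,-0.2,0,0,0,0],[0,-0.35,0,0,0,0],[0,-0.35,0,0,0,0]]
  ],
  "gripper": 0.5
}}

```text
clock: 21.55
position: [502.2, -57.8, 226.2]
eef_rot: [-1.567, 0.005, -2.24]
force: [1.0, 0.3, 0.6]
width: 0.502
```

Run:
```python
from h import *
st()
s=get_state();p=s['position'];y=np.degrees(s['eef_rot'][2])
rows((*p,y),[(637.3,-125.1,222,-99)])
```

```text
t 21.55 p [502.24 -57.75 226.24] rpy [ -89.79    0.28 -128.36] F [1.02 0.28 0.59] M [-0.044 -0.012 -0.033] w 0.502 j [-0.63  0.02  0.68  1.85 -0.01  1.27 -0.62]
[-0.155, 0.0212, 0.7385, -0.0, -0.1631, 0.0]
```

Emit:
{"fn": "send_rows", "kwargs": {
  "moves": [
    [[-0.155,0.005,0.74,0,-0.163,0],[-0.155,0.005,0.74,0,-0.163,0],[-0.155,0.005,0.74,0,-0.163,0],[-0.155,0.005,0.74,0,-0.163,0],[-0.155,0.005,0.74,0,-0.163,0],[-0.155,0.005,0.74,0,-0.163,0]]
  ]
}}

```text
clock: 22.15
position: [634.8, -125.9, 220.4]
eef_rot: [-1.573, -0.0, -1.732]
force: [-0.4, 0.0, -0.8]
width: 0.498
```

```bash
python3 look.py w5.png; python3 -c "
from h import *
st()"
```

```text
t 22.15 p [ 634.76 -125.87  220.42] rpy [-9.010e+01 -1.000e-02 -9.925e+01] F [-0.4   0.04 -0.83] M [0.04  0.031 0.001] w 0.498 j [-0.39  0.39  0.69  1.51 -0.25  1.33  0.16]
t 22.2 p [ 634.55 -125.48  220.93] rpy [-9.006e+01  3.000e-02 -9.924e+01] F [-0.47 -0.08 -0.65] M [-0.027 -0.01   0.005] w 0.499 j [-0.39  0.39  0.69  1.51 -0.25  1.33  0.16]
```

View pics/z_w5.png

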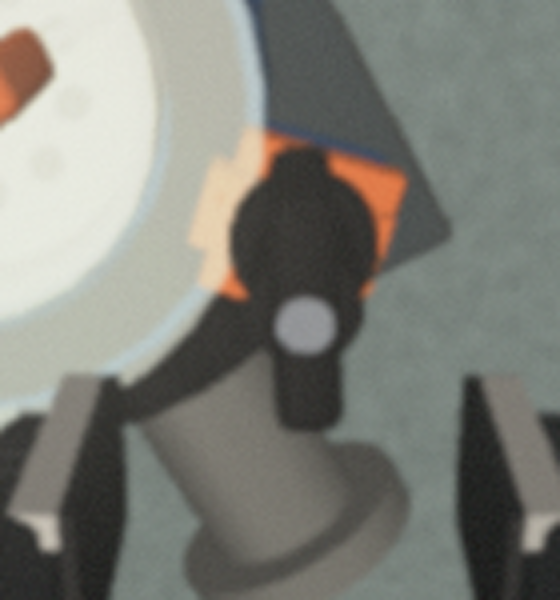

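Emit:
{"fn": "send_rows", "kwargs": {
  "moves": [
    [[-0.003,0.1,0.01,0,0,0],[-0.003,0.25,0.01,0,0,0],[-0.003,0.335,0.01,0,0,0],[-0.003,0.335,0.01,0,0,0]]
  ]
}}

```text
clock: 22.6
position: [635.3, -124.0, 152.4]
eef_rot: [-1.575, 0.001, -1.73]
force: [-0.3, -0.2, -0.5]
width: 0.5
```

Emit:
{"fn": "send_rows", "kwargs": {
  "moves": [
    [[0,0,0,0,0,0],[0,0,0,0,0,0],[0,0,0,0,0,0],[0,0,0,0,0,0]]
  ],
  "gripper": 0
}}

```text
clock: 23.0
position: [637.2, -125.2, 156.1]
eef_rot: [-1.571, 0.001, -1.73]
force: [-5.7, 2.3, 5.7]
width: 0.116
```

```bash
python3 log.py 4 3
```

```text
t 23.1 F [-5.5  2.5  6.2] Mz 0.002+-0.042 p [ 637.19 -125.22  156.11] rpy [-8.999e+01  8.000e-02 -9.914e+01] w 0.12 t7 0.002+-0.000 j [-0.38  0.67 -0.29  0.19]
```

Emit:
{"fn": "send_rows", "kwargs": {
  "moves": [
    [[0,-0.001,-0.003,0,0.032,0],[0,-0.001,-0.003,0,0.064,0],[0,-0.001,-0.003,0,0.064,0]]
  ]
}}

```text
clock: 23.4
position: [637.1, -125.2, 155.8]
eef_rot: [-1.57, 0.001, -1.933]
force: [-1.2, 2.1, 4.0]
width: 0.118
```

```bash
python3 log.py 4 5
```

```text
t 23.6 F [-2.3  2.6  5.7] Mz -0.033+-0.026 p [ 637.13 -125.22  155.75] rpy [-8.9950e+01  5.0000e-02 -1.1055e+02] w 0.122 t7 -0.533+-0.736 j [-0.4   0.71 -0.31  0.  ]
```

Emit:
{"fn": "send_rows", "kwargs": {
  "moves": [
    [[0,0,0,0,0.032,0],[0,0,0,0,0.032,0]]
  ]
}}

```text
clock: 23.8
position: [637.1, -125.2, 155.5]
eef_rot: [-1.57, 0.001, -2.032]
force: [-2.5, 3.2, 6.3]
width: 0.122
```

```bash
python3 log.py 4 5
```

```text
t 24.0 F [-3.   3.5  6. ] Mz -0.026+-0.026 p [ 637.12 -125.23  155.55] rpy [-8.9970e+01  6.0000e-02 -1.1627e+02] w 0.123 t7 -0.401+-0.602 j [-0.42  0.73 -0.32 -0.09]
```

Emit:
{"fn": "send_rows", "kwargs": {
  "moves": [
    [[0,0.001,0,0,0.032,0],[0,0.001,0,0,0.032,0]]
  ]
}}

```text
clock: 24.2
position: [637.1, -125.2, 155.4]
eef_rot: [-1.57, 0.001, -2.132]
force: [-3.2, 2.7, 6.4]
width: 0.126
```

```bash
python3 log.py 4 5; python3 hinge.py 4
```

```text
t 24.4 F [-2.6  3.1  6.2] Mz -0.046+-0.039 p [ 637.1  -125.23  155.35] rpy [-8.9980e+01  6.0000e-02 -1.2203e+02] w 0.12 t7 -0.378+-0.572 j [-0.43  0.75 -0.33 -0.18]
slope None rms 0.002901566418435843 contact -0.10040444123207015 par [-0.0299343  -0.16362237] over free now -0.016428413068369025
slope 0.25 rms 0.00827014242128653 contact 0.009595558767930168 par [-0.03541043] over free now -0.002398889691982542
```

Emit:
{"fn": "send_rows", "kwargs": {
  "moves": [
    [[0,0,0,0,0.032,0],[0,0,0,0,0.032,0]]
  ]
}}

```text
clock: 24.6
position: [637.1, -125.2, 155.1]
eef_rot: [-1.571, 0.001, -2.232]
force: [-2.5, 3.2, 5.2]
width: 0.117
```

```bash
python3 log.py 4 5
```

```text
t 24.8 F [-2.9  3.   5.5] Mz -0.046+-0.022 p [ 637.06 -125.22  155.15] rpy [-8.9990e+01  5.0000e-02 -1.2776e+02] w 0.12 t7 -0.397+-0.596 j [-0.45  0.77 -0.34 -0.27]
```

Emit:
{"fn": "send_rows", "kwargs": {
  "moves": [
    [[0,0,0,0,0.032,0],[0,0,0,0,0.032,0]]
  ]
}}

```text
clock: 25.0
position: [637.0, -125.2, 155.0]
eef_rot: [-1.571, 0.001, -2.332]
force: [-3.0, 3.0, 5.8]
width: 0.122
```

```bash
python3 log.py 4 5
```

```text
t 25.2 F [-2.4  3.4  5.3] Mz -0.034+-0.016 p [ 637.04 -125.24  154.99] rpy [-9.0000e+01  4.0000e-02 -1.3346e+02] w 0.12 t7 -0.414+-0.616 j [-0.46  0.79 -0.35 -0.36]
```

Emit:
{"fn": "send_rows", "kwargs": {
  "moves": [
    [[0,0.001,0,0,0.032,0],[0,0.001,0,0,0.032,0]]
  ]
}}

```text
clock: 25.4
position: [637.0, -125.2, 154.8]
eef_rot: [-1.571, 0.001, -2.432]
force: [-3.4, 3.3, 6.4]
width: 0.122
```

```bash
python3 log.py 4 5; python3 hinge.py 4
```

```text
t 25.6 F [-2.8  3.8  5.7] Mz -0.030+-0.018 p [ 637.03 -125.2   154.8 ] rpy [-9.0000e+01  4.0000e-02 -1.3923e+02] w 0.127 t7 -0.370+-0.564 j [-0.47  0.81 -0.36 -0.45]
slope None rms 0.0069210167734993664 contact -0.19055963580134616 par [-0.03803049  0.03977189] over free now 0.007578917632506586
slope 0.25 rms 0.007047635640358354 contact -0.03055963580134602 par [-0.03744413] over free now 0.007639908950336505
```

Emit:
{"fn": "send_rows", "kwargs": {
  "moves": [
    [[0,0,0,0,0.032,0],[0,0,0,0,0.032,0]]
  ]
}}

```text
clock: 25.8
position: [637.0, -125.2, 154.6]
eef_rot: [-1.571, 0.001, -2.532]
force: [-3.4, 3.3, 6.1]
width: 0.125
```

```bash
python3 log.py 4 5
```

```text
t 26.0 F [-2.7  3.5  5.2] Mz -0.036+-0.024 p [ 637.02 -125.19  154.65] rpy [-9.0010e+01  3.0000e-02 -1.4495e+02] w 0.116 t7 -0.401+-0.599 j [-0.49  0.83 -0.38 -0.54]
```

Emit:
{"fn": "send_rows", "kwargs": {
  "moves": [
    [[0,0,0,0,0.032,0],[0,0,0,0,0.032,0]]
  ]
}}

```text
clock: 26.2
position: [637.0, -125.2, 154.5]
eef_rot: [-1.571, 0.0, -2.632]
force: [-1.9, 4.9, 5.6]
width: 0.122
```

```bash
python3 log.py 4 5; python3 hinge.py 4
```

```text
t 26.4 F [-2.   4.2  4.7] Mz -0.004+-0.034 p [ 637.   -125.19  154.51] rpy [-9.0010e+01  2.0000e-02 -1.5067e+02] w 0.117 t7 -0.459+-0.628 j [-0.5   0.86 -0.39 -0.63]
slope None rms 0.00648944526606652 contact -0.10032018604945758 par [-0.03616804  0.31586712] over free now 0.031687848550787046
slope 0.25 rms 0.006702955986377302 contact -0.11032018604945781 par [-0.03596278] over free now 0.027580046512364453
```

Emit:
{"fn": "send_rows", "kwargs": {
  "moves": [
    [[0,0,0,0,0.032,0],[0,0,0,0,0.032,0]]
  ]
}}

```text
clock: 26.6
position: [637.0, -125.2, 154.3]
eef_rot: [-1.571, 0.0, -2.733]
force: [-1.0, 4.9, 5.4]
width: 0.119
```

```bash
python3 log.py 4 5; python3 hinge.py 4
```

```text
t 26.8 F [-1.7  5.2  4.8] Mz 0.006+-0.021 p [ 636.97 -125.18  154.34] rpy [-9.0010e+01  1.0000e-02 -1.5644e+02] w 0.12 t7 -0.458+-0.631 j [-0.52  0.88 -0.4  -0.72]
slope None rms 0.006763653936664455 contact -0.22105668461951433 par [-0.03624918  0.20675444] over free now 0.04570445133521731
slope 0.25 rms 0.0070294614338644226 contact -0.20105668461951431 par [-0.03632145] over free now 0.05026417115487858
```

Emit:
{"fn": "send_rows", "kwargs": {
  "moves": [
    [[0,0.001,0,0,0.025,0],[0,0.001,0,0,0.025,0]]
  ]
}}

```text
clock: 27.0
position: [637.0, -125.1, 154.2]
eef_rot: [-1.571, 0.0, -2.811]
force: [-2.5, 5.7, 5.6]
width: 0.12
```

```bash
python3 log.py 4 6; python3 hinge.py 4
```

```text
t 27.25 F [-1.7  5.3  5.7] Mz 0.036+-0.017 p [ 636.96 -125.18  154.21] rpy [-9.0020e+01  2.0000e-02 -1.6092e+02] w 0.124 t7 -0.306+-0.415 j [-0.53  0.89 -0.41 -0.79]
slope None rms 0.006698944867879222 contact -0.2892534743102524 par [-0.03630583  0.23819966] over free now 0.06890008036663192
slope 0.25 rms 0.006722421479720022 contact -0.27925347431025216 par [-0.03603881] over free now 0.06981336857756304
```

Emit:
{"fn": "send_rows", "kwargs": {
  "moves": [
    [[0,0,0,0,0,0],[0,0,0,0,0,0],[0,-0.2,0,0,0,0],[0,-0.35,0,0,0,0],[0,-0.35,0,0,0,0]]
  ],
  "gripper": 0.5
}}

```text
clock: 27.75
position: [638.4, -127.6, 228.2]
eef_rot: [-1.567, 0.005, -2.813]
force: [-0.0, -0.5, 0.4]
width: 0.499
```

Run:
```python
from h import *
st()
s=get_state();p=s['position'];y=np.degrees(s['eef_rot'][2])
rows((*p,y),[(602.1,-23.5,223,-13.7)])
```

```text
t 27.75 p [ 638.4  -127.58  228.22] rpy [ -89.79    0.29 -161.2 ] F [-0.02 -0.47  0.35] M [ 0.008  0.034 -0.005] w 0.499 j [-0.55  0.45  0.93  1.51 -0.37  1.36 -0.83]
[0.0041, 0.0261, -0.5511, 0.0, -0.8194, 0.0]
```

Emit:
{"fn": "send_rows", "kwargs": {
  "moves": [
    [[0.004,0,-0.551,0,-0.819,0],[0.004,0,-0.551,0,-0.819,0],[0.004,0,-0.551,0,-0.819,0],[0.004,0,-0.551,0,-0.819,0],[0.004,0,-0.551,0,-0.819,0],[0.004,0,-0.551,0,-0.819,0],[0.004,0,-0.551,0,-0.819,0],[0.004,0,-0.551,0,-0.819,0],[0.004,0,-0.551,0,-0.819,0],[0.004,0,-0.551,0,-0.819,0],[0.004,0,-0.551,0,-0.819,0],[0.004,0,-0.551,0,-0.819,0]]
  ]
}}

```text
clock: 28.95
position: [600.3, -22.2, 223.2]
eef_rot: [-1.572, -0.0, -1.007]
force: [0.1, -0.5, 0.3]
width: 0.499
```

Run:
```python
from h import *
st()
s=get_state();p=s['position'];y=np.degrees(s['eef_rot'][2])
rows((*p,y),[(602.1,-23.5,223,-13.7)])
```

```text
t 28.95 p [600.32 -22.2  223.15] rpy [-9.006e+01 -2.000e-02 -5.769e+01] F [ 0.1  -0.47  0.29] M [-0.027  0.028  0.042] w 0.499 j [-0.56  0.27  0.63  1.63 -0.16  1.3   0.66]
[0.0102, 0.0008, 0.004, 0.0, -0.2444, 0.0]
```

Emit:
{"fn": "send_rows", "kwargs": {
  "moves": [
    [[0.01,0,0.004,0,-0.244,0],[0.01,0,0.004,0,-0.244,0],[0.01,0,0.004,0,-0.244,0],[0.01,0,0.004,0,-0.244,0],[0.01,0,0.004,0,-0.244,0],[0.01,0,0.004,0,-0.244,0],[0.01,0,0.004,0,-0.244,0]]
  ]
}}

```text
clock: 29.65
position: [602.1, -23.3, 223.5]
eef_rot: [-1.571, 0.0, -0.251]
force: [0.1, 0.5, 0.6]
width: 0.498
```

```bash
python3 look.py w6.png; python3 -c "
from h import *
st()"
```

```text
t 29.65 p [602.13 -23.31 223.48] rpy [-9.003e+01  2.000e-02 -1.437e+01] F [0.07 0.52 0.61] M [-0.029  0.024  0.025] w 0.498 j [-0.47  0.26  0.52  1.62 -0.13  1.3   1.4 ]
t 29.7 p [602.19 -23.21 223.59] rpy [-9.002e+01  2.000e-02 -1.441e+01] F [ 0.28 -0.32 -0.86] M [ 0.038 -0.005 -0.028] w 0.497 j [-0.47  0.26  0.52  1.62 -0.13  1.3   1.4 ]
```

View pics/z_w6.png

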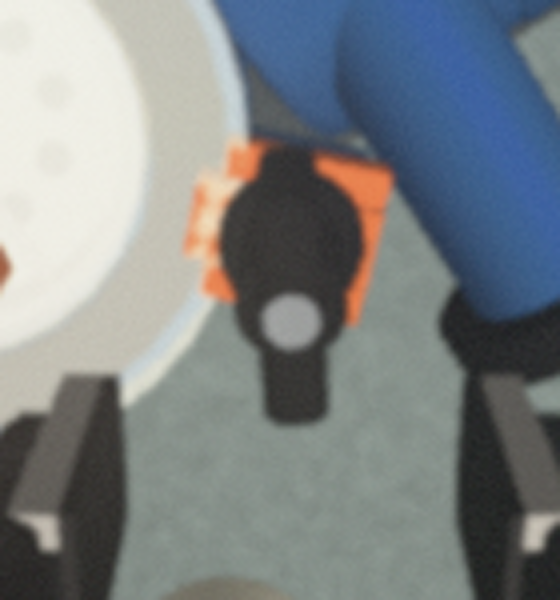

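Emit:
{"fn": "send_rows", "kwargs": {
  "moves": [
    [[0,0.1,0,0,-0.004,0],[0,0.25,-0.001,0,-0.004,0],[0,0.35,-0.001,0,-0.004,0],[0,0.35,-0.001,0,-0.004,0],[0,0.35,-0.001,0,-0.004,0]]
  ]
}}

```text
clock: 30.2
position: [602.3, -23.1, 154.4]
eef_rot: [-1.571, 0.0, -0.237]
force: [1.2, -0.8, -0.1]
width: 0.503
```

Emit:
{"fn": "send_rows", "kwargs": {
  "moves": [
    [[0,0,0,0,0,0],[0,0,0,0,0,0],[0,0,0,0,0,0],[0,0,0,0,0,0]]
  ],
  "gripper": 0
}}

```text
clock: 30.6
position: [602.8, -23.5, 155.3]
eef_rot: [-1.571, -0.002, -0.236]
force: [-2.0, -0.4, 6.7]
width: 0.12
```

```bash
python3 log.py 1b 4
```

```text
t 30.75 F [-1.9 -1.1  6.2] Mz 0.087+-0.021 p [602.8  -23.49 155.3 ] rpy [-89.98  -0.09 -13.5 ] w 0.118 t7 -0.097+-0.003 j [-0.45  0.51 -0.16  1.43]
```

Emit:
{"fn": "send_rows", "kwargs": {
  "moves": [
    [[0,0.001,0,0,0.04,0],[0,0.002,0,0,0.08,0],[0,0.002,0,0,0.12,0],[0,0.003,0,0,0.16,0],[0,0.004,0,0,0.2,0],[0,0.005,0,0,0.24,0],[0,0.005,0,0,0.24,0]]
  ]
}}

```text
clock: 31.45
position: [602.6, -23.9, 154.1]
eef_rot: [-1.57, -0.001, -0.994]
force: [-2.9, -3.4, 6.7]
width: 0.116
```

```bash
python3 log.py 1b 4
```

```text
t 31.6 F [-2.9 -2.8  6.7] Mz 0.272+-0.028 p [602.58 -23.82 154.13] rpy [-8.997e+01 -6.000e-02 -5.678e+01] w 0.123 t7 -1.007+-0.878 j [-0.55  0.64 -0.21  0.72]
```

Emit:
{"fn": "send_rows", "kwargs": {
  "moves": [
    [[0,0,0,0,0,0],[0,0,0,0,0,0],[0,-0.2,0,0,0,0],[0,-0.345,0,0,0,0],[0,-0.345,0,0,0,0]]
  ],
  "gripper": 0.5
}}

```text
clock: 32.1
position: [604.4, -23.1, 226.2]
eef_rot: [-1.565, -0.003, -0.989]
force: [0.7, -0.4, 0.5]
width: 0.505
```

Run:
```python
from h import *
st()
s=get_state();p=s['position'];y=np.degrees(s['eef_rot'][2])
rows((*p,y),[(535.6,-159.9,223,-77.1)])
```

```text
t 32.1 p [604.35 -23.15 226.2 ] rpy [-89.66  -0.15 -56.68] F [ 0.72 -0.36  0.55] M [-0.039  0.047 -0.051] w 0.505 j [-0.57  0.27  0.65  1.62 -0.17  1.3   0.69]
[0.3826, 0.016, -0.6628, 0.0, 0.1134, -0.0]
```

Emit:
{"fn": "send_rows", "kwargs": {
  "moves": [
    [[0.387,0.003,-0.655,0,0.1134,0],[0.387,0.003,-0.655,0,0.1134,0],[0.387,0.003,-0.655,0,0.1134,0],[0.387,0.003,-0.655,0,0.1134,0],[0.387,0.003,-0.655,0,0.1134,0],[0.387,0.003,-0.655,0,0.1134,0]]
  ]
}}

```text
clock: 32.7
position: [535.8, -158.2, 221.0]
eef_rot: [-1.571, 0.001, -1.343]
force: [0.1, 0.8, 0.2]
width: 0.502
```

```bash
python3 look.py w7.png; python3 -c "
from h import *
st()"
```

```text
t 32.7 p [ 535.81 -158.23  221.01] rpy [-9.001e+01  4.000e-02 -7.697e+01] F [0.05 0.75 0.19] M [ 0.013 -0.035  0.06 ] w 0.502 j [-0.48  0.18  0.78  1.74 -0.13  1.28  0.56]
t 32.75 p [ 535.96 -157.93  221.02] rpy [-9.002e+01  2.000e-02 -7.693e+01] F [-1.37  0.56 -0.63] M [ 0.029 -0.043 -0.049] w 0.501 j [-0.48  0.18  0.78  1.74 -0.13  1.28  0.56]
```

View pics/z_w7.png

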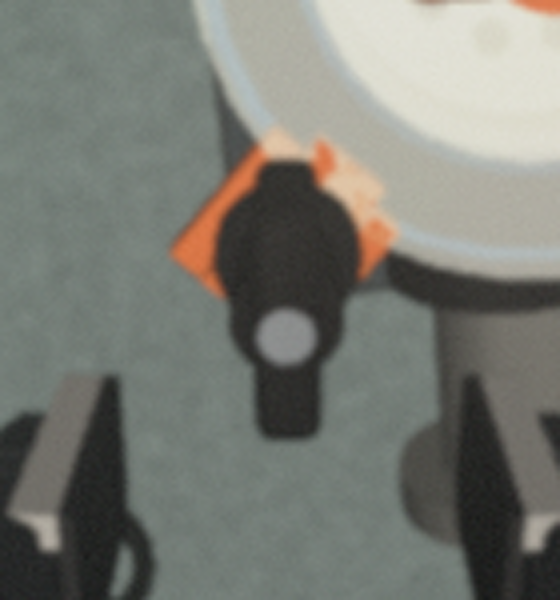

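Emit:
{"fn": "send_rows", "kwargs": {
  "moves": [
    [[0.0085,0.1,-0.0035,0,0,0],[0.0085,0.25,-0.0035,0,0,0],[0.0085,0.338,-0.0035,0,0,0],[0.0085,0.338,-0.0035,0,0,0],[0.0085,0.338,-0.0035,0,0,0]]
  ]
}}

```text
clock: 33.25
position: [535.5, -160.7, 154.0]
eef_rot: [-1.571, -0.0, -1.344]
force: [0.4, 0.1, 0.3]
width: 0.499
```

Emit:
{"fn": "send_rows", "kwargs": {
  "moves": [
    [[0,0,0,0,0,0],[0,0,0,0,0,0],[0,0,0,0,0,0],[0,0,0,0,0,0]]
  ],
  "gripper": 0
}}

```text
clock: 33.65
position: [535.9, -161.4, 154.8]
eef_rot: [-1.569, -0.0, -1.345]
force: [0.9, 0.7, 6.5]
width: 0.119
```

```bash
python3 log.py 3b 4
```

```text
t 33.8 F [0.3 1.3 6.7] Mz 0.058+-0.021 p [ 535.85 -161.42  154.84] rpy [-8.989e+01 -1.000e-02 -7.707e+01] w 0.121 t7 -0.062+-0.001 j [-0.45  0.77 -0.19  0.61]
```

Emit:
{"fn": "send_rows", "kwargs": {
  "moves": [
    [[0,0.001,-0.001,0,0.042,0],[0,0.002,-0.002,0,0.084,0],[-0.001,0.002,-0.003,0,0.126,0],[-0.001,0.003,-0.004,0,0.168,0],[-0.002,0.004,-0.005,0,0.21,0],[-0.002,0.005,-0.005,0,0.25,0],[-0.002,0.005,-0.005,0,0.25,0]]
  ]
}}

```text
clock: 34.5
position: [534.7, -161.3, 153.6]
eef_rot: [-1.57, 0.001, -2.135]
force: [0.6, 1.1, 6.8]
width: 0.119
```

```bash
python3 log.py 3b 4
```

```text
t 34.65 F [0.7 0.7 5.7] Mz 0.242+-0.024 p [ 534.7  -161.26  153.63] rpy [-8.9920e+01  4.0000e-02 -1.2214e+02] w 0.119 t7 -0.944+-0.873 j [-0.56  0.91 -0.24 -0.13]
```

Emit:
{"fn": "send_rows", "kwargs": {
  "moves": [
    [[0,0,0,0,0,0],[0,0,0,0,0,0],[0,-0.2,0,0,0,0],[0,-0.345,0,0,0,0],[0,-0.345,0,0,0,0],[0,-0.345,0,0,0,0]]
  ],
  "gripper": 0.5
}}

```text
clock: 35.25
position: [534.0, -161.3, 221.9]
eef_rot: [-1.57, 0.001, -2.131]
force: [0.0, 1.1, -0.6]
width: 0.5
```

Run:
```python
from h import *
st()
s=get_state();p=s['position'];y=np.degrees(s['eef_rot'][2])
rows((*p,y),[(500.5,-58.2,223,-128.3)])
```

```text
t 35.25 p [ 534.02 -161.31  221.94] rpy [-8.9980e+01  4.0000e-02 -1.2208e+02] F [ 0.    1.07 -0.62] M [0.068 0.002 0.05 ] w 0.5 j [-0.6   0.2   0.94  1.74 -0.17  1.28 -0.18]
[-0.3478, -0.0053, -0.4158, 0.0, 0.0345, -0.0]
```

Emit:
{"fn": "send_rows", "kwargs": {
  "moves": [
    [[-0.348,-0.005,-0.416,0,0.0345,0],[-0.348,-0.005,-0.416,0,0.0345,0],[-0.348,-0.005,-0.416,0,0.0345,0],[-0.348,-0.005,-0.416,0,0.0345,0],[-0.348,-0.005,-0.416,0,0.0345,0],[-0.348,-0.005,-0.416,0,0.0345,0]]
  ]
}}

```text
clock: 35.85
position: [500.4, -59.6, 222.4]
eef_rot: [-1.571, -0.001, -2.241]
force: [-0.4, -0.2, 0.3]
width: 0.505
```

```bash
python3 look.py w8.png; python3 -c "
from h import *
st()"
```

```text
t 35.85 p [500.4  -59.64 222.44] rpy [-9.0000e+01 -6.0000e-02 -1.2841e+02] F [-0.43 -0.25  0.3 ] M [-0.027 -0.005  0.014] w 0.505 j [-0.84  0.02  0.89  1.86 -0.01  1.27 -0.61]
blob [353.9 233.1] [95, 72, 20, 22, 62] world [515.3 -75.3 181. ] tool [ 2.98 41.45 21.38]
t 35.9 p [500.42 -59.72 222.5 ] rpy [-8.9990e+01 -6.0000e-02 -1.2843e+02] F [-0.41  0.1  -0.82] M [ 0.029  0.05  -0.007] w 0.503 j [-0.84  0.02  0.89  1.86 -0.01  1.27 -0.61]
```

View pics/z_w8.png

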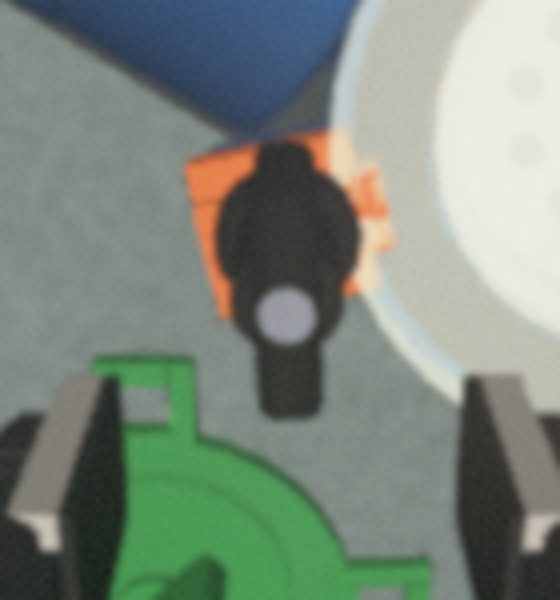

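Emit:
{"fn": "send_rows", "kwargs": {
  "moves": [
    [[-0.005,0.1,-0.0035,0,0,0],[-0.005,0.25,-0.0035,0,0,0],[-0.005,0.343,-0.0035,0,0,0],[-0.005,0.343,-0.0035,0,0,0],[-0.005,0.343,-0.0035,0,0,0]]
  ]
}}

```text
clock: 36.4
position: [500.6, -58.0, 154.6]
eef_rot: [-1.57, -0.001, -2.241]
force: [-0.3, -0.3, -0.6]
width: 0.498
```

Emit:
{"fn": "send_rows", "kwargs": {
  "moves": [
    [[0,0,0,0,0,0],[0,0,0,0,0,0],[0,0,0,0,0,0],[0,0,0,0,0,0]]
  ],
  "gripper": 0
}}

```text
clock: 36.8
position: [501.3, -57.3, 155.2]
eef_rot: [-1.569, 0.001, -2.239]
force: [0.5, -2.0, 6.8]
width: 0.118
```

```bash
python3 log.py 2b 4
```

```text
t 36.95 F [-0.1 -2.5  6.4] Mz 0.063+-0.017 p [501.33 -57.25 155.17] rpy [-8.992e+01  7.000e-02 -1.283e+02] w 0.125 t7 -0.091+-0.001 j [-0.81  0.9  -0.09 -0.54]
```

Emit:
{"fn": "send_rows", "kwargs": {
  "moves": [
    [[0,0.001,0.001,0,0.042,0],[0,0.002,0.002,0,0.084,0],[0.001,0.002,0.003,0,0.126,0],[0.001,0.003,0.004,0,0.168,0],[0.002,0.004,0.004,0,0.21,0],[0.002,0.005,0.004,0,0.25,0],[0.002,0.005,0.004,0,0.25,0]]
  ]
}}

```text
clock: 37.65
position: [501.8, -58.1, 154.0]
eef_rot: [-1.57, 0.002, -3.026]
force: [1.6, -2.9, 5.5]
width: 0.116
```

```bash
python3 log.py 2b 4
```

```text
t 37.8 F [ 2.1 -3.1  5.9] Mz 0.213+-0.044 p [501.81 -58.1  153.99] rpy [-8.9960e+01  1.1000e-01 -1.7316e+02] w 0.119 t7 -1.156+-1.022 j [-0.88  0.98 -0.11 -1.3 ]
```

Emit:
{"fn": "send_rows", "kwargs": {
  "moves": [
    [[0,0,0,0,0,0],[0,0,0,0,0,0],[0,-0.2,0,0,0,0],[0,-0.345,0,0,0,0],[0,-0.345,0,0,0,0],[0,-0.345,0,0,0,0]]
  ],
  "gripper": 0.5
}}

```text
clock: 38.4
position: [500.8, -57.3, 222.2]
eef_rot: [-1.572, 0.0, -3.023]
force: [0.4, -0.3, -0.9]
width: 0.5
```

Run:
```python
from h import *
st()
s=get_state();p=s['position'];y=np.degrees(s['eef_rot'][2])
rows((*p,y),[(637.2,-125.1,223,-160.9)])
```

```text
t 38.4 p [500.85 -57.3  222.21] rpy [-9.006e+01  3.000e-02 -1.732e+02] F [ 0.4  -0.3  -0.94] M [ 0.028 -0.022  0.021] w 0.5 j [-0.93  0.02  0.98  1.86 -0.02  1.27 -1.39]
[-0.6368, -0.0039, 0.4174, 0.0, -0.0683, 0.0]
```

Emit:
{"fn": "send_rows", "kwargs": {
  "moves": [
    [[-0.637,-0.004,0.417,0,-0.0683,0],[-0.637,-0.004,0.417,0,-0.0683,0],[-0.637,-0.004,0.417,0,-0.0683,0],[-0.637,-0.004,0.417,0,-0.0683,0],[-0.637,-0.004,0.417,0,-0.0683,0],[-0.637,-0.004,0.417,0,-0.0683,0],[-0.637,-0.004,0.417,0,-0.0683,0]]
  ]
}}

```text
clock: 39.1
position: [636.1, -125.3, 222.3]
eef_rot: [-1.572, -0.001, -2.81]
force: [0.6, 0.3, 0.2]
width: 0.5
```

```bash
python3 look.py w9.png; python3 -c "
from h import *
st()"
```

```text
t 39.1 p [ 636.15 -125.34  222.29] rpy [-9.006e+01 -6.000e-02 -1.610e+02] F [0.63 0.26 0.19] M [-0.001 -0.061 -0.014] w 0.5 j [-0.57  0.47  0.97  1.52 -0.39  1.36 -0.81]
t 39.15 p [ 636.29 -125.    222.78] rpy [-9.0070e+01 -1.0000e-02 -1.6097e+02] F [ 0.12  0.21 -0.11] M [-0.009 -0.013 -0.02 ] w 0.494 j [-0.57  0.47  0.97  1.52 -0.39  1.36 -0.81]
```

View pics/z_w9.png

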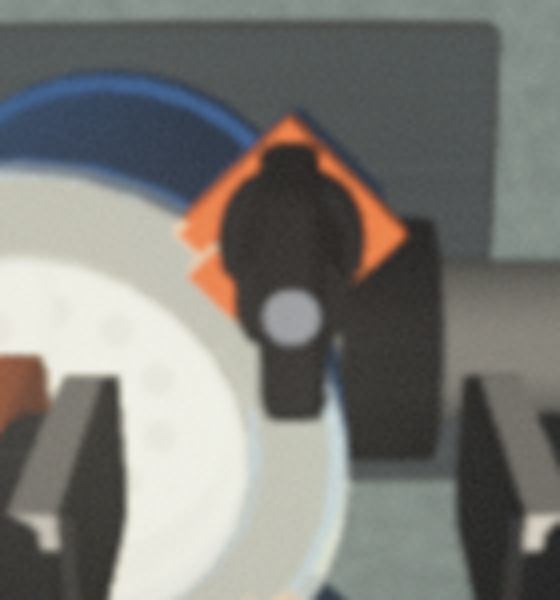

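Emit:
{"fn": "send_rows", "kwargs": {
  "moves": [
    [[-0.004,0.1,0.001,0,0,0],[-0.004,0.25,0.001,0,0,0],[-0.004,0.348,0.001,0,0,0],[-0.004,0.348,0.001,0,0,0],[-0.004,0.348,0.001,0,0,0]]
  ]
}}

```text
clock: 39.65
position: [637.8, -125.0, 154.3]
eef_rot: [-1.571, 0.001, -2.809]
force: [-0.2, -0.4, 0.0]
width: 0.504
```

Emit:
{"fn": "send_rows", "kwargs": {
  "moves": [
    [[0,0,0,0,0,0],[0,0,0,0,0,0],[0,0,0,0,0,0],[0,0,0,0,0,0]]
  ],
  "gripper": 0
}}

```text
clock: 40.05
position: [638.4, -124.7, 154.9]
eef_rot: [-1.572, 0.001, -2.809]
force: [-3.3, 3.6, 8.0]
width: 0.121
```

```bash
python3 log.py 4b 4
```

```text
t 40.2 F [-3.1  4.3  7.3] Mz 0.040+-0.022 p [ 638.37 -124.68  154.85] rpy [-9.0070e+01  8.0000e-02 -1.6095e+02] w 0.119 t7 -0.039+-0.000 j [-0.55  0.93 -0.44 -0.78]
```

Emit:
{"fn": "send_rows", "kwargs": {
  "moves": [
    [[0,0.001,-0.001,0,0.042,0],[0,0.001,0,0,0.084,0],[0.001,0.002,0,0,0.126,0],[0.001,0.002,0.001,0,0.168,0],[0.002,0.003,0.002,0,0.21,0],[0.002,0.004,0.002,0,0.25,0],[0.002,0.004,0.002,0,0.25,0]]
  ]
}}

```text
clock: 40.9
position: [638.3, -125.6, 153.7]
eef_rot: [-1.571, 0.001, 2.686]
force: [-1.3, 3.1, 5.9]
width: 0.12
```

```bash
python3 log.py 4b 4
```

```text
t 41.05 F [-1.2  3.   5.3] Mz 0.224+-0.023 p [ 638.27 -125.62  153.68] rpy [-9.0040e+01  4.0000e-02  1.5406e+02] w 0.121 t7 -0.963+-0.874 j [-0.64  1.11 -0.57 -1.46]
```

Emit:
{"fn": "send_rows", "kwargs": {
  "moves": [
    [[0,0,0,0,0,0],[0,0,0,0,0,0],[0,-0.2,0,0,0,0],[0,-0.45,0,0,0,0],[0,-0.7,0,0,0,0],[0,-0.7,0,0,0,0]]
  ],
  "gripper": 0.5
}}

```text
clock: 41.65
position: [639.5, -128.3, 299.6]
eef_rot: [-1.573, 0.009, 2.687]
force: [-0.6, -0.2, -1.1]
width: 0.503
```

Run:
```python
from h import *
st()
for n in("top","scene","wrist"): cv2.imwrite(f"pics/{n}9.png",snapshot(n))
```

```text
t 41.65 p [ 639.52 -128.34  299.56] rpy [-90.11   0.51 153.97] F [-0.65 -0.18 -1.06] M [-0.048 -0.002 -0.007] w 0.503 j [-0.66  0.52  1.19  1.4  -0.48  1.53 -1.53]
```

View pics/top9.png

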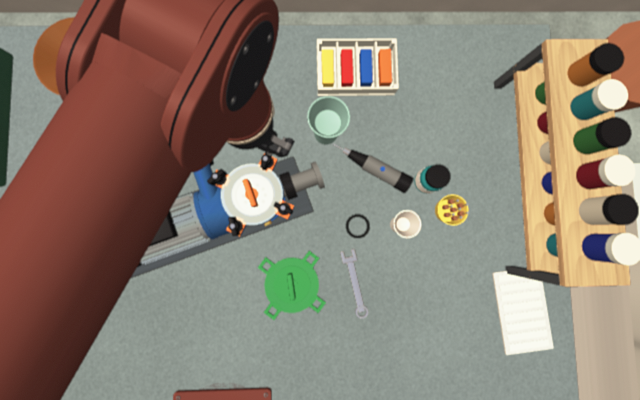

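View pics/scene9.png

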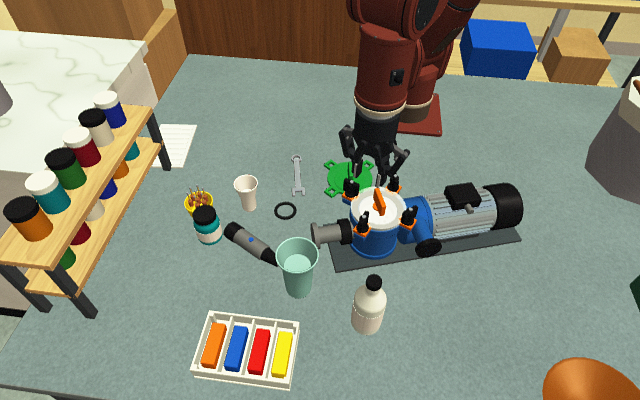

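Run:
```python
from ov import *
overlay({n:cv2.imread(f"pics/{n}9.png") for n in("top","scene")},[123.2,6.8,57.9,154],168,"pics/ov9.png")
```

```text
(no output)
```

View pics/ov9.png

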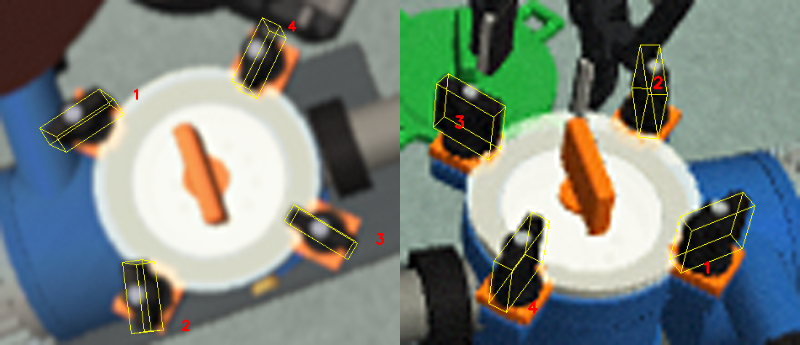

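The knobs stand where the measured turns put them, the lid has not shifted, and the gripper is clear. I hand the job in.

```bash
python3 -c "
from cell import *
print(close_job())"
```

```text
the job is handed in; nothing more can be done
None
```

All four wing knobs are tightened and the job is handed in at about 42 s. I turned the knobs crosswise in the order 1, 3, 2, 4 until each was snug, then went round again in the same order. No verdict was reported.

| Knob | Estimated torque over free at snug (N m) | Second-round turn | Raw torque reading at end (N m) |
|---|---|---|---|
| 1 | 0.105 | 43.1° | 0.27 |
| 3 | 0.075 | 45.1° | 0.24 |
| 2 | 0.078 | 44.9° | 0.21 |
| 4 | 0.070 | 45.0° | 0.22 |

- **Knob 1 at snug:** it came out slightly over the 0.1 N m upper limit, within the noise of the torque reading (scatter about 0.03 N m per reading). I gave it a little less than an eighth of a turn in the second round to even this out, but it still ended with the highest reading.
- **Torque bias:** the free-running torque read about −0.03 N m instead of +0.03. I therefore judged snugness by the rise above each knob's own free level.
- **Camera offset:** the knob positions from the fixed cameras were about 3 mm off in x. I corrected this using the wrist camera and the feel of the grasps.
- **Last pictures:** the knobs stood at the angles I had measured, the lid was unmoved by eye in two views, and nothing else in view had shifted. The arm hid part of the top view, but the second camera saw those things. The gripper was open about 120 mm above the knobs, touching nothing.

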